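# Charge the pot, shut its cover and lock the screws

## Task

Pour all six white ceramic balls from the blue cup into the steel pot and stand the empty cup upright on its round mat again. Then swing the green cover fully shut, and with the red-handled key (not the fingers) turn both brass screws clockwise until they are fully home. Stand the key upright back in its white tray; leave the other things on the bench alone.

Things in the scene. Friction and masses are not known exactly. Their poses are not given: they have to be found in the camera images.
- pot: fixed stainless pot on a 210 x 250 x 12 mm base plate. Origin: on the bench, under the pot's axis; z up; yaw varies. Round pot: outer diameter 100, inner diameter 92, rim 82 and inner floor 16 above the bench. A pivot post at y = -85 mm of this frame carries the swing cover; a small gauge, 92 mm high, stands at x = 88, y = 55 mm
- cover (a joint): flat green-painted steel cover (underside 84, top 92 mm above the bench) that swings level about the pivot post, rad: 0 = shut over the pot, at its stop; grows counter-clockwise seen from above as it opens, to 2.2. Stiff: stays where it is left. A 114 mm disc centred 85 mm from the pivot, with an ear at each side that carries a screw (184 mm across the ears)
- cover_pivot (a point): point on the cover's pivot axis, at its underside; the frame turns with the cover, its y axis runs from the pivot towards the post (parallel to the pot's y axis when shut); screws at x = -70 and +70, y = 85 mm in this frame
- cover_post (a point): black upright grip post on the cover, 14 mm diameter, 38 mm tall (from 92 to 130 mm above the bench), 128 mm from the pivot; this point is 114 mm above the bench, on its axis
- screw_a (a joint): brass captive quarter-turn screw in the cover's ear at x = -70 mm of the cover's frame, rad: grows clockwise seen from above (tightening) from 0 (loose) to its stop at 1.5 (fully home, where its bar lines up with the two white marks on the ear). Stays where it is left, turns with 0.08 N m
- screw_a_head: the same screw's head: a round flange of 36 mm diameter and 4 mm thick with a raised drive bar on it, 24 long, 7 wide, top 13 above the origin, rounded on top. Origin: on the screw axis, underside of the flange (92 mm above the bench); z up, x along the bar; turns with the screw and travels with the cover
- screw_b (a joint): brass captive quarter-turn screw in the cover's ear at x = +70 mm of the cover's frame, rad: grows clockwise seen from above (tightening) from 0 (loose) to its stop at 1.5 (fully home, where its bar lines up with the two white marks on the ear). Stays where it is left, turns with 0.08 N m
- screw_b_head: the same screw's head: a round flange of 36 mm diameter and 4 mm thick with a raised drive bar on it, 24 long, 7 wide, top 13 above the origin, rounded on top. Origin: on the screw axis, underside of the flange (92 mm above the bench); z up, x along the bar; turns with the screw and travels with the cover
- cup: blue plastic cup, 75 tall, flaring from 47 outer diameter at the foot to 71 at the rim, wall 3, floor 4 thick, with a straight white grip collar of 66 diameter round it from 36 to 56 above the foot; origin at the centre of its underside, z up through the mouth. Stands on the mat with the six balls in it; 60 g
- mat: fixed round black rubber mat, 110 mm diameter, 4 thick; origin at the centre of its underside
- key: screw key standing upright in the tray. Origin: centre of the foot's underside, z up. Dark steel foot, 37 mm diameter, 26 tall, with an open slot 10 wide, 14 deep across its underside along the key's x axis (fits over a screw's bar; foot rests on the flange); stem 16 mm diameter; red handle 44 (x) by 16 (y) by 38 tall, from 70 to 108 above the origin. 140 g
- tray: fixed white square key tray, 120 x 120 x 14 mm, floor and walls 4 thick; origin at the centre of its underside
- ball1_center (a point): centre of white ceramic packing ball 1 of 6, 18 mm diameter, 12 g
- ball2_center (a point): centre of white ceramic packing ball 2 of 6, 18 mm diameter, 12 g
- ball3_center (a point): centre of white ceramic packing ball 3 of 6, 18 mm diameter, 12 g
- ball4_center (a point): centre of white ceramic packing ball 4 of 6, 18 mm diameter, 12 g
- ball5_center (a point): centre of white ceramic packing ball 5 of 6, 18 mm diameter, 12 g
- ball6_center (a point): centre of white ceramic packing ball 6 of 6, 18 mm diameter, 12 g
- beaker: bystander: empty glass beaker, 68 mm diameter, 90 tall; origin under its centre
- wash_bottle: bystander: yellow bottle with red cap, 64 mm diameter, 150 tall; origin under its centre
- amber_jar: bystander: amber glass jar with black lid, 60 mm diameter, 85 tall; origin under its centre
- wrench: bystander: steel wrench lying flat; origin under its middle
- dish: bystander: flat white dish, 80 mm diameter, 14 tall; origin under its centre
Things that resemble listed ones, but are neither listed nor needed, are in the scene too. Several things have the shape of the tray; the one meant has the colours described above. Leave any purple look-alike of the cup alone.

How it is judged:
On the way, in this order (a step that is already met when the one before it is completed fails the run):
1. all six balls lie in the pot (horizontal distance between each of ball1_center, ball2_center, ball3_center, ball4_center, ball5_center, ball6_center and pot below 0.046 m and z of each of ball1_center, ball2_center, ball3_center, ball4_center, ball5_center, ball6_center in the frame of pot below 0.08 m), for 0.2 s.
2. the cover is shut, with the balls in the pot and the cup upright on its mat (all of step 1 and horizontal distance between cup and mat below 0.045 m and angle between cup's own z axis and vertical below 0.1 rad and z of cup in the frame of mat below 0.012 m and value of joint cover below 0.06 rad), for 0.2 s.
3. both screws are home, with the cover shut (value of joint cover below 0.06 rad and value of joint each of screw_a, screw_b above 1.38 rad), for 0.2 s.
At the end, for the whole second after the job is handed in: Six balls in the pot; cover within 0.06 rad of shut; both screws within 0.12 rad of their stop; cup upright (0.1 rad) on its mat, centres within 45 mm; key upright (0.1 rad) on the tray floor, centres within 55 mm; both at rest (all of step 1 and all of step 3 and horizontal distance between cup and mat below 0.045 m and angle between each of cup, key's own z axis and vertical below 0.1 rad and z of cup in the frame of mat below 0.012 m and horizontal distance between key and tray below 0.055 m and z of key in the frame of tray below 0.012 m and linear speed of each of cup, key below 0.02 m/s); the robot touches nothing.
It fails at once if a screw is touched by the fingers or the arm instead of the key (contact force between any of the fingers, the arm and screw_a_head above 1 N or contact force between any of the fingers, the arm and screw_b_head above 1 N).
It fails at once if a bystander (beaker, wash bottle, amber jar, wrench, dish) is moved by more than 40 mm (distance of any of beaker, wash_bottle, amber_jar, wrench, dish from where it was at the start of the episode above 0.04 m).
It also fails if it takes over 72 s, if anything falls off the work surface, if the arm or the gripper's body presses on something with over 40 N, if the wrist force passes 120 N, or if a joint passes its speed limit or range.

## Robot

A 7-joint arm with a two-finger parallel gripper is mounted at the origin on the work surface. World frame = base frame: x ahead of the robot, y to its left, z up, the work surface at z = 0. Lengths are in m, angles in rad, forces in N, time in s.
With the tool pointing down it reaches from about 0.425 to 0.925 m from the base axis. Payload 6.8 kg.
Tool frame: the origin (TCP) lies at the very end of the fingers, on their centre line; the grasp point (between the pads) lies 19 mm behind it; z points along the fingers, y is the line along which they close (so a half turn about z gives the same grasp; the last joint's range is limited). The gripper opens to 85 mm and grips with 20 to 120 N. Pads are 22 mm wide; open, the fingers measure 114 mm over their backs; the gripper's body (76 mm by 85 mm) begins 54 mm behind the grasp point. The pads swing forward as they close: fully open they stand 13 mm farther back than shut.
Start: joints at [1.025, 0.477, 0.022, 1.555, -0.011, 1.109, -0.083], TCP at [0.286, -0.611, 0.2] pointing down, gripper open.
Joint ranges: [-2.96, 2.96], [-0.34, 2.1], [-1.41, 1.46], [0.24, 2.44], [-1.37, 4.51], [0.17, 1.92], [-2.96, 2.96]. Speed limits (rad/s): [2.39, 2.39, 3.14, 3.14, 3.14, 3.14, 3.14].

## Interface

Orientations are given as a rotation vector (axis times angle).
In Python, from bench import r gives the robot as it stands. The module is installed in compiled form; this text tells all that it offers.
- The arm moves only by the tool servo_tool, never from a script. Its argument "commands" is a list of rows, each a list of 7 numbers: the turn, a rotation vector about the world's x, y, z in degrees, then the shift along the world's x, y, z in mm, then the closure, from 0 (fully open) to 1 (shut). A call has 1 to 5 rows; each row is the pose to reach, as a shift and turn from the pose commanded when the call began; what a row does not reach only later rows make up. A row lasts 1/12 s, in which the tool goes at most 41.7 mm and 7.16 degrees, less where a joint would pass 70% of its speed; a pose out of reach is approached as far as the arm can. A call with a gripper value outside its range is refused whole. The fingers move at their own pace and stop on an object; "force" is the grip in N (left out, the last holds). Time passes only in rows, so rows that repeat a pose let the fingers close. It gives the time, the measured TCP pose, the force, the opening and the grip force at its end, in the units of the state.
- r.get_obs(): the state, without advancing time (a new reading comes with each control period).
- r.grab_frame(name): name is "scene" or "side" or "wrist"; returns (picture, depth): 480x640x3 uint8, blue, green, red; 480x640 float32, m along the optical axis (not along the pixel's ray), 0 where there is no reading.
- r.camera_info(name): a dict with "vertical_fov" (degrees; the focal length in pixels is half the picture's height over the tangent of half this angle, whatever the lens; pixels are square), "cx", "cy" (the principal point, pixels), "D" ([k1, k2, p1, p2, k3] as OpenCV has them; the pictures are not rectified), "cam_to_world" (4x4, takes a point from camera to world coordinates); the wrist camera has in their place "T_tool_cam" (4x4, takes a point from camera to tool coordinates, whose origin is the TCP and whose axes are the flange's). Camera axes: x right, y up, looking along -z (the intrinsics and any distortion apply to the point x, -y, -z); pixel columns grow to the right and rows downward; lengths in m; the calibration is good to about 2 mm. A picture is of the moment at which its call begins: read the wrist's pose just before it. camera_info takes no time and is no camera call.
- r.hand_in(): hands the job in; it is judged then, once.
The state is a dict: "clock": time; "joints": joint angles; "qvel": joint speeds; "tau": joint torques, N m; "tcp_pos": TCP position; "orientation": TCP orientation; "contact_force": force on the tool from outside, world axes, zero at the start; "moment": the same for the moment, N m; "grip_width": finger opening in m; "gripper_force": force on a finger pad.
Only numpy, scipy, OpenCV 4.12 (cv2) and the standard library are available. Lean on these libraries where they do the work, as an engineer would, in place of code of your own. Each camera call takes 0.05 s, during which the arm holds its last target. There are 200 camera calls.

## Working session

There is one attempt and no reset: what is moved stays moved. The work goes in short steps, Python scripts to look and compute and a tool call to move; the robot and the scene stay as the last step left them, time stands still between calls to the robot, and variables do not carry over. Pictures are saved under pics/ and viewed, at most 10 in all, crops included, and the job is handed in when it is done.

Besides the shell and the picture viewer there is one more tool, called after "Request:" as name(argument=value, ...) on one line, values as JSON. servo_tool: Moves the arm, as the interface text tells. Its arguments: {"type":"object","properties":{"commands":{"type":"array"},"force":{"type":"number"}},"required":["commands"]}

```bash
mkdir -p pics
python3 - <<'E'
from bench import r
import cv2,numpy as np,pickle
o=r.get_obs();print(o)
d={}
for n in("scene","side"):
    im,dp=r.grab_frame(n);ci=r.camera_info(n);d[n]=(im,dp,ci);cv2.imwrite(f"pics/{n}0.png",im);print(n,ci)
print(r.camera_info("wrist"))
pickle.dump(d,open("f0.pkl","wb"))
E
```

```text
{'clock': 0.0, 'joints': array([ 1.02490587,  0.47780382,  0.02233456,  1.55644513, -0.0115196 ,
        1.10932121, -0.08306509]), 'qvel': array([ 1.29218949e-03, -8.19293290e-04, -4.24911930e-04, -1.17078229e-03,
        1.14799693e-03, -3.19411029e-04,  8.27999488e-05]), 'tau': array([-7.91177281e-04, -5.96459734e+01,  1.60778940e+00, -2.81204689e+01,
        1.24992180e-02,  9.30501177e-03,  6.39285463e-05]), 'tcp_pos': array([ 0.28587214, -0.61075194,  0.19892586]), 'orientation': array([-3.06487599e+00, -6.81895675e-01,  8.10072582e-04]), 'contact_force': array([-0.75362503, -0.08755007, -0.1185947 ]), 'moment': array([-0.02605643, -0.02167322,  0.02243132]), 'gripper_force': 0.0, 'grip_width': 0.08551678365510391}
scene {'vertical_fov': 53.13385960280225, 'cx': 319.2577018767779, 'cy': 247.02496429996063, 'D': array([0.02536519, 0.        , 0.        , 0.        , 0.        ]), 'cam_to_world': array([[-0.70146946, -0.52670467,  0.48012788,  1.05628683],
       [ 0.71268673, -0.52243111,  0.46812751,  0.51940268],
       [ 0.00426879,  0.67055792,  0.7418449 ,  0.9574433 ],
   
[... 312 characters left out ...]
  [-0.20035765, -0.73029982,  0.65308422,  0.74015755],
       [ 0.00886561,  0.66522223,  0.74659279,  0.96979651],
       [ 0.        ,  0.        ,  0.        ,  1.        ]])}
{'vertical_fov': 62.35014115770838, 'cx': 316.34315013575264, 'cy': 236.196153982731, 'D': array([-0.05125686,  0.        ,  0.        ,  0.        ,  0.        ]), 'T_tool_cam': array([[ 1.89596262e-04,  9.65562010e-01,  2.60172959e-01,
         6.63029312e-02],
       [ 9.99999810e-01, -3.05375890e-05, -6.15399426e-04,
        -1.16695610e-04],
       [-5.86261252e-04,  2.60173026e-01, -9.65561833e-01,
        -1.73784135e-01],
       [ 0.00000000e+00,  0.00000000e+00,  0.00000000e+00,
         1.00000000e+00]])}
```

View pics/scene0.png

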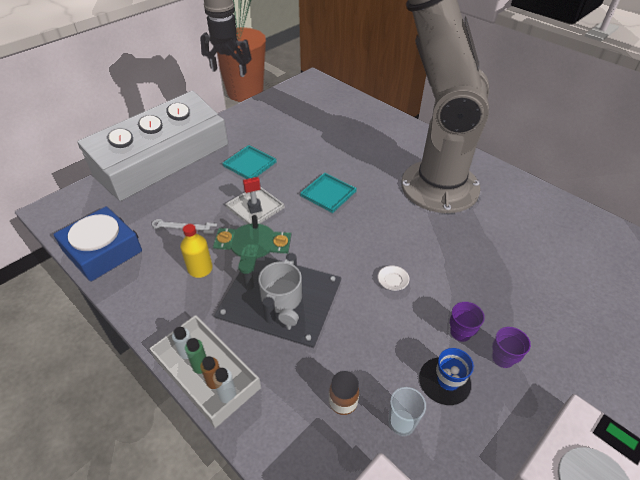

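View pics/side0.png

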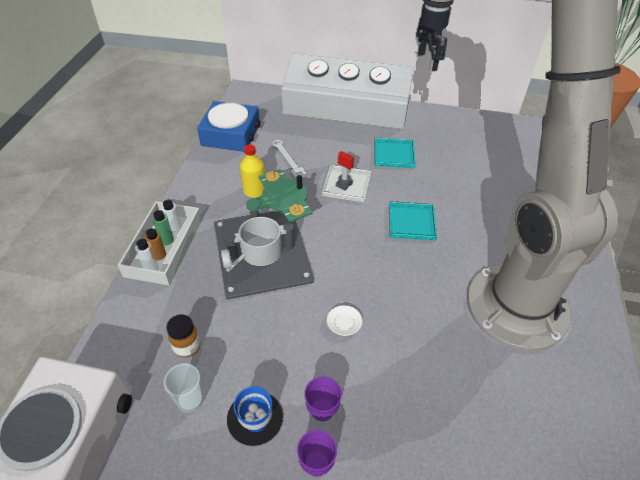

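Scene view shows the blue cup on its black mat at (453,370), with purple look-alike cups at (466,320) and (510,347). The pot is at (280,288), the open green cover at (255,240), and its brass screws at (224,237) and (281,241). The key with the red handle at (252,186) stands in the white tray at (255,205). The teal trays at (249,162) and (328,192) and the bottle bin at (205,370) only resemble it. The side view agrees: cup (253,410), pot (260,241), key (345,160).

```bash
cat > h.py <<'E'
import cv2,numpy as np,pickle
from scipy.spatial.transform import Rotation as R
def K(ci,h=480):
    f=h/2/np.tan(np.radians(ci["vertical_fov"])/2)
    return np.array([[f,0,ci["cx"]],[0,f,ci["cy"]],[0,0,1.]])
def T(ci,o=None):
    if "cam_to_world" in ci: return ci["cam_to_world"]
    M=np.eye(4);M[:3,:3]=R.from_rotvec(o["orientation"]).as_matrix();M[:3,3]=o["tcp_pos"];return M@ci["T_tool_cam"]
def rays(uv,ci,o=None):
    p=cv2.undistortPoints(np.float64(uv).reshape(-1,1,2),K(ci),ci["D"])[:,0]
    d=np.c_[p[:,0],-p[:,1],-np.ones(len(p))];M=T(ci,o)
    return M[:3,3],d@M[:3,:3].T
def plane(uv,z,ci,o=None):
    c,d=rays(uv,ci,o);return c+d*((z-c[2])/d[:,2])[:,None]
def cloud(mask,dp,ci,o=None):
    v,u=np.nonzero(mask&(dp>0));c,d=rays(np.c_[u,v],ci,o);return c+d*dp[v,u][:,None]
def blobs(m,amin=20):
    n,l,s,c=cv2.connectedComponentsWithStats(m.astype(np.uint8));return [(s[i,4],c[i],l==i) for i in range(1,n) if s[i,4]>=amin]
def hsv(im): return cv2.cvtColor(im,cv2.COLOR_BGR2HSV).astype(int)
def rng(im,h0,h1,s0,v0,v1=255):
    H=hsv(im);return (H[...,0]>=h0)&(H[...,0]<=h1)&(H[...,1]>=s0)&(H[...,2]>=v0)&(H[...,2]<=v1)
def circ(P):
    A=np.c_[2*P[:,:2],np.ones(len(P))];x=np.linalg.lstsq(A,(P[:,:2]**2).sum(1),rcond=None)[0];return x[:2],np.sqrt(x[2]+x[:2]@x[:2])
E
python3 - <<'E'
from h import *
np.set_printoptions(precision=4,suppress=True)
d=pickle.load(open("f0.pkl","rb"))
for n,(im,dp,ci) in d.items():
    print("==",n)
    for nm,a in dict(brass=(12,22,120,120),red=(0,4,170,80),blue=(108,118,170,60),green=(60,85,60,30)).items():
        for A,c,m in blobs(rng(im,*a),40):
            P=cloud(m,dp,ci)
            if len(P): print(nm,A,c.round(),"med",np.median(P,0),"lo",np.percentile(P,3,0),"hi",np.percentile(P,97,0))
    v,u=np.mgrid[:480,:640];full=np.ones((480,640),bool)&(dp>0)
    P=cloud(full,dp,ci)
    vv,uu=np.nonzero(full); V=hsv(im)[vv,uu]
    print("table z",np.median(P[np.abs(P[:,2])<.02,2]))
    # pot rim
    pc={"scene":(280,283),"side":(260,236)}[n]
    c0=plane([pc],.08,ci)[0];print("pot guess",c0)
    s=(np.hypot(*(P[:,:2]-c0[:2]).T)<.056)&(abs(P[:,2]-.081)<.004);print("rim",s.sum(),circ(P[s]))
    cu={"scene":(453,360),"side":(253,400)}[n];c0=plane([cu],.079,ci)[0]
    s=(np.hypot(*(P[:,:2]-c0[:2]).T)<.05)&(abs(P[:,2]-.077)<.004);print("cup rim",s.sum(),circ(P[s]))
    tr={"scene":(255,205),"side":(347,183)}[n];c0=plane([tr],.01,ci)[0]
    s=(np.abs(P[:,:2]-c0[:2]).max(1)<.1)&(V[:,1]<40)&(V[:,2]>150)&(P[:,2]>.002)&(P[:,2]<.02)
    rc=cv2.minAreaRect(P[s][:,:2].astype(np.float32)*1000);print("tray",s.sum(),rc)
E
```

```text
== scene
brass 127 [224. 237.] med [ 0.6411 -0.2141  0.0956] lo [ 0.6231 -0.2307  0.092 ] hi [ 0.6543 -0.2001  0.1046]
brass 127 [280. 240.] med [ 0.5513 -0.1065  0.0954] lo [ 0.533  -0.1235  0.0908] hi [ 0.5653 -0.0923  0.1049]
brass 41 [213. 367.] med [0.8688 0.0399 0.0749] lo [0.8546 0.0281 0.0713] hi [0.8844 0.0455 0.0775]
red 176 [251. 184.] med [ 0.4668 -0.3162  0.0993] lo [ 0.4498 -0.3262  0.0786] hi [ 0.484  -0.3066  0.1139]
red 105 [189. 230.] med [ 0.7086 -0.2453  0.1495] lo [ 0.6963 -0.259   0.1401] hi [ 0.7194 -0.2354  0.1532]
blue 533 [453. 363.] med [0.501  0.3722 0.0667] lo [0.4865 0.3508 0.0194] hi [0.5518 0.4122 0.0799]
blue 72 [446. 386.] med [0.5409 0.3888 0.0179] lo [0.5286 0.3686 0.0058] hi [0.5454 0.4041 0.0285]
green 1722 [252. 244.] med [ 0.6043 -0.1498  0.091 ] lo [ 0.5369 -0.216   0.087 ] hi [ 0.6691 -0.0893  0.0957]
green 321 [196. 357.] med [ 0.88   -0.0083  0.0682] lo [ 0.8565 -0.0272  0.011 ] hi [ 0.8885 -0.0032  0.0887]
green 367 [622. 436.] med [0.416  0.6796 0.0584] lo [0.4038 0.6545 0.0551] hi [0.4263 0.7036 0.0613]
table z -0.00040336584249039964
po
[... 1093 characters left out ...]
.4863 0.3502 0.0197] hi [0.5493 0.4155 0.0824]
green 57 [634.  22.] med [-0.6634 -1.7938 -0.0645] lo [-0.7476 -1.9978 -0.175 ] hi [-0.6415 -1.7626  0.0334]
green 1532 [281. 197.] med [ 0.5983 -0.1448  0.0947] lo [ 0.5286 -0.2132  0.0889] hi [ 0.6632 -0.0855  0.0996]
green 346 [163. 229.] med [ 0.8606 -0.0082  0.0624] lo [ 0.8529 -0.0251  0.0127] hi [ 0.8826 -0.0016  0.0918]
table z 0.0023796781687367985
pot guess [ 0.6178 -0.0206  0.08  ]
rim 221 (array([ 0.6229, -0.0296]), np.float64(0.04800692823573643))
cup rim 214 (array([0.5171, 0.3828]), np.float64(0.033346019630972515))
tray 1940 ((455.7220458984375, -326.27349853515625), (199.68960571289062, 199.75669860839844), 0.024413904175162315)
```

Run:
```python
from h import *
np.set_printoptions(precision=4,suppress=True)
d=pickle.load(open("f0.pkl","rb"))
for n,(im,dp,ci) in d.items():
    print("==",n)
    H=hsv(im)
    for A,c,m in blobs(rng(im,130,150,100,40),100):
        P=cloud(m,dp,ci);P=P[P[:,2]>.0];print("purple",A,c.round(),"range",P.min(0),P.max(0))
    P=cloud(np.ones((480,640),bool),dp,ci);vv,uu=np.nonzero(dp>0);V=H[vv,uu]
    cc={"scene":(445,378),"side":(255,418)}[n];c0=plane([cc],.004,ci)[0]
    m=(V[:,2]<45)&(np.hypot(*(P[:,:2]-c0[:2]).T)<.075)&(P[:,2]<.012);e=P[m][:,:2].astype(np.float32)
    print("mat",m.sum(),cv2.minEnclosingCircle(e))
    # key
    m=max((b for b in blobs(rng(im,0,6,150,60),60) if abs(np.median(cloud(b[2],dp,ci),0)[0]-.465)<.03),key=lambda b:b[0])[2]
    Q=cloud(m,dp,ci);print("key red z",np.percentile(Q[:,2],[2,50,98]));t=Q[Q[:,2]>np.percentile(Q[:,2],97)-.006]
    print("key rect",cv2.minAreaRect(t[:,:2].astype(np.float32)*1000),t.mean(0))
    for s0 in((.64,-.2155),(.549,-.108)):
        m=(np.hypot(*(P[:,:2]-s0).T)<.02)&(P[:,2]>.100);q=P[m]
        w=np.linalg.svd(q[:,:2]-q[:,:2].mean(0))[2][0];print("bar",m.sum(),q.mean(0),np.degrees(np.arctan2(w[1],w[0])))
    m=(np.hypot(*(P[:,:2]-(.561,-.189)).T)<.025)&(P[:,2]>.122);print("post top",m.sum(),P[m].mean(0))
    m=(np.hypot(*(P[:,:2]-(.686,.057)).T)<.04)&(P[:,2]>.08);print("gauge",m.sum(),P[m].mean(0) if m.any() else 0,P[m].max(0))
    # plate rect
    m=(np.hypot(*(P[:,:2]-(.626,-.028)).T)<.19)&(abs(P[:,2]-.012)<.006)&(V[:,2]<90)&(V[:,1]<60)
    print("plate",cv2.minAreaRect(P[m][:,:2].astype(np.float32)*1000))
im=d["scene"][0];sd=d["side"][0]
a=cv2.resize(im[285:435,375:535],None,fx=2.4,fy=2.4,interpolation=2);b=cv2.resize(im[170:275,200:300],None,fx=4,fy=4,interpolation=2)
W=np.zeros((480,800,3),np.uint8);W[:a.shape[0],:384]=a[:, :384];W[:420,395:795]=b;cv2.imwrite("pics/c1.png",W)
```

```text
== scene
purple 1020 [465. 320.] range [0.3249 0.2855 0.0002] [0.4336 0.3681 0.0772]
purple 1019 [511. 346.] range [0.3452 0.3958 0.0008] [0.422  0.4716 0.079 ]
mat 1035 ((0.5235592126846313, 0.3761831820011139), 0.054798323661088943)
key red z [0.0759 0.0985 0.1141]
key rect ((464.7852478027344, -318.7424621582031), (13.823297500610352, 38.032005310058594), 66.30863189697266) [ 0.4656 -0.3178  0.1115]
bar 21 [ 0.6396 -0.2139  0.1033] 109.63147751676856
bar 26 [ 0.5505 -0.1069  0.1029] 112.74463062478809
post top 27 [ 0.5627 -0.1872  0.1273]
gauge 130 [0.6793 0.0593 0.0871] [0.6923 0.0772 0.094 ]
plate ((625.0801391601562, -34.90739440917969), (212.8352813720703, 249.9266815185547), 25.58005714416504)
== side
purple 1269 [323. 397.] range [0.3621 0.2618 0.0006] [0.4304 0.3689 0.082 ]
purple 1443 [317. 452.] range [0.352 0.374 0.   ] [0.428  0.4724 0.0802]
mat 1011 ((0.5223555564880371, 0.3773869276046753), 0.05406565219163895)
key red z [0.0819 0.103  0.1172]
key rect ((463.7872314453125, -319.5666198730469), (18.54659080505371, 40.5098876953125), 59.77537155151367) [ 0.4628 -0.3171  0.1141]
bar 37 [ 0.639  -0.2117  0.1038] 146.97325459749473
bar 46 [ 0.5482 -0.1049  0.1041] 115.64588382540373
post top 33 [ 0.5621 -0.1876  0.1297]
gauge 95 [0.6746 0.0622 0.0895] [0.6868 0.078  0.0964]
plate ((624.2549438476562, -36.96559143066406), (205.55908203125, 256.0596618652344), 25.353553771972656)
```

View pics/c1.png

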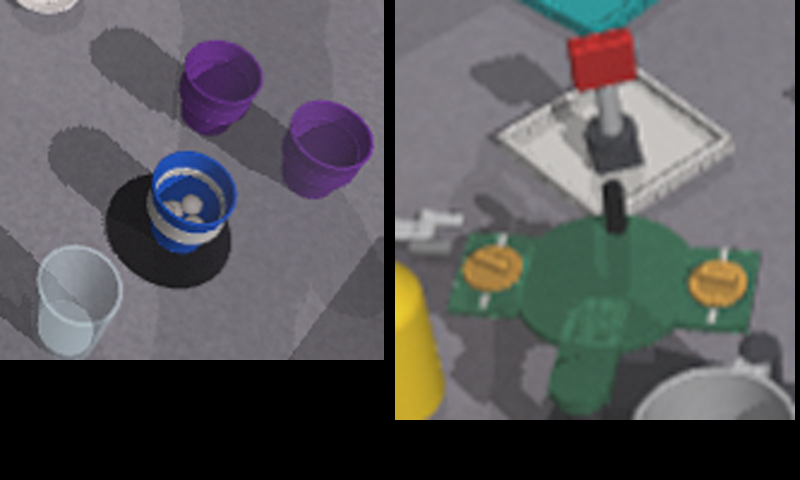

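Crop shows (left) the blue cup with its white collar and balls at (193,200), standing on the black mat, with two purple cups beside it and the beaker at (78,300). The blue cup fits. On the right, the red-handled key at (605,90) stands in the white tray, and both brass bars lie across the white marks, so both screws are loose.

Run:
```python
from h import *
np.set_printoptions(precision=4,suppress=True)
d=pickle.load(open("f0.pkl","rb"))
def tri(a,b):
    ca,da=rays([a],d["scene"][2]);cb,db=rays([b],d["side"][2]);da=da[0];db=db[0]
    s=np.linalg.lstsq(np.c_[da,-db],cb-ca,rcond=None)[0];p,q=ca+s[0]*da,cb+s[1]*db;return (p+q)/2,np.linalg.norm(p-q)
print("beaker rim",tri((408,397),(183,376)))
print("jar lid",tri((345,383),(181,326)))
# cup: collar blue ring centroid triangulation
print("cup rim ctr",tri((455.5,362),(253.5,401)))
for n in d:
    im,dp,ci=d[n]
    b=[x for x in blobs(rng(im,105,120,150,50),100)]
    for x in b:
        c=x[1]
        if np.hypot(*(plane([c],.06,ci)[0][:2]-(.52,.38)))<.05:
            v,u=np.nonzero(x[2]);hull=np.c_[u,v];Q=plane(hull,.079,ci)
            # rim outer = convex hull upper part
            h=cv2.convexHull(Q[:,:2].astype(np.float32)*1000);print(n,cv2.minEnclosingCircle(h), Q.min(0),Q.max(0))
```

```text
beaker rim (array([0.6551, 0.3637, 0.1005]), np.float64(0.00276558730239451))
jar lid (array([0.7083, 0.2527, 0.0794]), np.float64(0.0011142508276062485))
cup rim ctr (array([0.5177, 0.3793, 0.0817]), np.float64(0.004596539329743303))
scene ((522.2566528320312, 382.9525146484375), 37.910457611083984) [0.4846 0.3484 0.079 ] [0.5596 0.4163 0.079 ]
side ((517.1429443359375, 383.1873779296875), 36.11970138549805) [0.4825 0.3471 0.079 ] [0.5529 0.4185 0.079 ]
```

Request:
servo_tool(commands=[[0, 0, 0, 38, 10, 14, 0], [0, 0, 0, 72, 30, 28, 0], [0, 0, 5, 105, 60, 42, 0], [0, 0, 10, 138, 90, 56, 0], [0, 0, 15, 170, 120, 60, 0]])

```text
clock: 0.52
tcp_pos: [0.4485, -0.4992, 0.2597]
orientation: [2.948, 1.081, 0.001]
contact_force: [0.8, -0.6, -0.1]
grip_width: 0.0852
gripper_force: 0.0
```

Request:
servo_tool(commands=[[0, 0, 5, 20, 36, 0, 0], [0, 0, 10, 40, 72, 0, 0], [0, 0, 15, 60, 108, 0, 0], [0, 0, 20, 75, 146, 0, 0], [0, 0, 25, 90, 184, 0, 0]])

```text
clock: 0.93
tcp_pos: [0.5375, -0.3138, 0.2578]
orientation: [-2.644, -1.696, 0.001]
contact_force: [0.5, 0.7, -0.4]
grip_width: 0.0855
gripper_force: 0.0
```

Run:
```python
from bench import r
from h import *
np.set_printoptions(precision=4,suppress=True)
o=r.get_obs();print(o["clock"],o["joints"],o["tcp_pos"],R.from_rotvec(o["orientation"]).as_matrix())
```

```text
0.9333 [ 0.6051  0.3567 -0.2331  1.6061  0.087   1.1898 -0.0767] [ 0.5375 -0.3138  0.2578] [[ 0.4172  0.9088 -0.0007]
 [ 0.9088 -0.4172  0.0003]
 [-0.     -0.0007 -1.    ]]
```

Request:
servo_tool(commands=[[0, 0, 4, 12, 40, 0, 0], [0, 0, 8, 24, 80, 0, 0], [0, 0, 12, 36, 120, 0, 0], [0, 0, 16, 50, 160, 0, 0], [0, 0, 20, 64, 196, 0, 0]])

```text
clock: 1.35
tcp_pos: [0.6009, -0.1174, 0.2581]
orientation: [-2.31, -2.128, 0.001]
contact_force: [1.0, -0.2, 0.2]
grip_width: 0.0855
gripper_force: 0.0
```

Request:
servo_tool(commands=[[-7, 0, 0, 12, 15, 0, 0], [-14, 0, 0, 24, 25, 0, 0], [-21, 0, 0, 25, 35, 0, 0], [-28, 0, 0, 25, 35, 0, 0], [-35, 0, 0, 25, 35, 0, 0]])

```text
clock: 1.77
tcp_pos: [0.627, -0.0828, 0.2593]
orientation: [1.935, 1.78, -0.561]
contact_force: [-0.5, 0.0, -0.6]
grip_width: 0.0853
gripper_force: 0.0
```

Request:
servo_tool(commands=[[-7, 0, 0, 0, 0, 0, 0], [-14, 0, 0, 0, 0, 0, 0], [-21, 0, 0, 0, 0, 0, 0], [-28, 0, 0, 0, 0, 0, 0], [-35, 0, 0, 0, 0, 0, 0]])

```text
clock: 2.18
tcp_pos: [0.6265, -0.0831, 0.2585]
orientation: [1.505, 1.384, -0.971]
contact_force: [-0.2, 0.1, -0.7]
grip_width: 0.0855
gripper_force: 0.0
```

Request:
servo_tool(commands=[[-7, 0, 0, 0, 0, 0, 0], [-14, 0, 0, 0, 0, 0, 0], [-21, 0, 0, 0, 0, 0, 0], [-28, 0, 0, 0, 0, 0, 0], [-35, 0, 0, 0, 0, 0, 0]])

```text
clock: 2.6
tcp_pos: [0.6263, -0.0839, 0.2576]
orientation: [1.042, 0.958, -1.252]
contact_force: [-0.4, -0.1, -2.4]
grip_width: 0.0855
gripper_force: 0.0
```

```bash
cat > o.py <<'E'
from bench import r
from h import *
np.set_printoptions(precision=4,suppress=True)
o=r.get_obs();print(o["clock"],o["joints"],o["tcp_pos"]);print(R.from_rotvec(o["orientation"]).as_matrix())
E
python3 o.py
```

```text
2.6 [-0.6257  1.0125  0.1986  1.6711  1.166   1.8975 -1.143 ] [ 0.6263 -0.0839  0.2576]
[[ 0.0859  0.9963  0.0017]
 [-0.2615  0.0242 -0.9649]
 [-0.9614  0.0824  0.2626]]
```

Request:
servo_tool(commands=[[7, 0, 0, -5, 0, 10, 0], [14, 0, 0, -10, 0, 20, 0], [21, 0, 0, -15, 10, 30, 0], [28, 0, 0, -20, 20, 30, 0], [35, 0, 0, -25, 40, 30, 0]])

```text
clock: 3.02
tcp_pos: [0.601, -0.0449, 0.2876]
orientation: [1.514, 1.39, -0.97]
contact_force: [-0.0, -0.7, -0.5]
grip_width: 0.0851
gripper_force: 0.0
```

Request:
servo_tool(commands=[[7, 0, 0, -5, 25, 0, 0], [14, 0, 0, -10, 50, 0, 0], [21, 0, 0, -15, 75, 0, 0], [28, 0, 0, -20, 100, 0, 0], [35, 0, 0, -25, 125, 0, 0]])

```text
clock: 3.43
tcp_pos: [0.576, 0.0827, 0.2889]
orientation: [1.945, 1.787, -0.554]
contact_force: [0.8, -0.8, -1.1]
grip_width: 0.0848
gripper_force: 0.0
```

Request:
servo_tool(commands=[[7, 0, 0, -5, 30, 0, 0], [14, 0, 0, -10, 60, 0, 0], [21, 0, 0, -15, 90, 0, 0], [28, 0, 0, -20, 120, 0, 0], [35, 0, 0, -25, 150, 0, 0]])

```text
clock: 3.85
tcp_pos: [0.5512, 0.2321, 0.2895]
orientation: [-2.312, -2.122, -0.009]
contact_force: [0.4, -0.1, -1.1]
grip_width: 0.0851
gripper_force: 0.0
```

Request:
servo_tool(commands=[[0, 0, 7, -7, 30, -10, 0], [0, 0, 14, -14, 60, -20, 0], [0, 0, 21, -21, 90, -30, 0], [0, 0, 28, -28, 120, -40, 0], [0, 0, 35, -34, 150, -50, 0]])

```text
clock: 4.27
tcp_pos: [0.5163, 0.3812, 0.2375]
orientation: [-1.561, -2.726, 0.001]
contact_force: [1.0, -0.2, -0.4]
grip_width: 0.0856
gripper_force: 0.0
```

Request:
servo_tool(commands=[[0, 0, 5, 0, 0, 0, 0], [0, 0, 5, 0, 0, 0, 0]])

```text
clock: 4.43
tcp_pos: [0.5151, 0.382, 0.2367]
orientation: [-1.438, -2.791, 0.003]
contact_force: [0.1, -1.2, 0.5]
grip_width: 0.0852
gripper_force: 0.0
```

```bash
cat > look.py <<'E'
from o import *
import sys
im,dp=r.grab_frame("wrist");pickle.dump((o,im,dp,r.camera_info("wrist")),open(sys.argv[1]+".pkl","wb"));cv2.imwrite(f"pics/{sys.argv[1]}.png",im)
E
python3 look.py w1
python3 - <<'E'
from h import *
o,im,dp,ci=pickle.load(open("w1.pkl","rb"))
for z in(.079,):
  for A,c,m in blobs(rng(im,105,120,150,40),300):
    v,u=np.nonzero(m);Q=plane(np.c_[u,v],z,ci,o);print(A,c,cv2.minEnclosingCircle(cv2.convexHull(Q[:,:2].astype(np.float32)*1000)))
    P=cloud(m,dp,ci,o);s=P[P[:,2]>np.percentile(P[:,2],98)-.005];print(np.percentile(P[:,2],98),circ(s),cv2.minEnclosingCircle(s[:,:2].astype(np.float32)*1000))
E
```

```text
4.4333 [-0.439   0.4246 -0.4051  1.5745  0.1746  1.181  -0.2594] [0.5151 0.382  0.2367]
[[-0.5806  0.8142 -0.0028]
 [ 0.8142  0.5806 -0.0005]
 [ 0.0012 -0.0026 -1.    ]]
1839 [318.91897771 217.31973899] ((517.7852172851562, 382.9421691894531), 35.52448654174805)
0.08006248286914279 (array([0.51772303, 0.38344147]), np.float64(0.03328342428394329)) ((517.835205078125, 383.3291015625), 35.274200439453125)
924 [317.81818182 212.27489177] ((514.9879150390625, 386.7056884765625), 25.24727439880371)
0.049393636156355405 (array([0.51796845, 0.3830967 ]), np.float64(0.027106471489504742)) ((518.2518920898438, 382.3558654785156), 27.562225341796875)
```

View pics/w1.png

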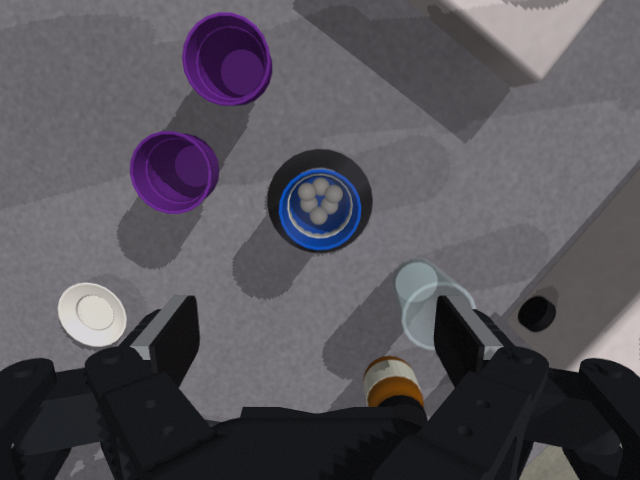

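Request:
servo_tool(commands=[[0, 0, 0, 3, 1, -40, 0], [0, 0, 0, 3, 1, -80, 0], [0, 0, 0, 3, 1, -120, 0], [0, 0, 0, 3, 1, -160, 0], [0, 0, 0, 3, 1, -195, 0]])

```text
clock: 4.9
tcp_pos: [0.521, 0.3785, 0.0413]
orientation: [1.457, 2.782, -0.002]
contact_force: [0.2, -0.2, 0.1]
grip_width: 0.0854
gripper_force: 0.0
```

Request:
servo_tool(commands=[[0, 0, 0, 0, 0, -12, 0], [0, 0, 0, 0, 0, -12, 1], [0, 0, 0, 0, 0, -12, 1], [0, 0, 0, 0, 0, -12, 1], [0, 0, 0, 0, 0, -12, 1]], force=35)

```text
clock: 5.32
tcp_pos: [0.5217, 0.3822, 0.034]
orientation: [1.449, 2.785, 0.006]
contact_force: [0.3, 0.2, -0.7]
grip_width: 0.0679
gripper_force: 39.4
```

Request:
servo_tool(commands=[[0, 0, 0, 0, 0, 20, 1], [0, 0, 0, 0, 0, 45, 1], [0, 0, 0, 0, 0, 75, 1], [0, 0, 0, 0, -10, 110, 1], [0, 0, 0, 0, -30, 145, 1]])

```text
clock: 5.73
tcp_pos: [0.5192, 0.3541, 0.1796]
orientation: [-1.444, -2.79, -0.006]
contact_force: [0.6, -0.7, -0.3]
grip_width: 0.0677
gripper_force: 40.0
```

Request:
servo_tool(commands=[[0, 0, -5, 5, -25, 25, 1], [0, 0, -10, 10, -55, 50, 1], [0, 0, -15, 15, -85, 75, 1], [0, 0, -20, 20, -115, 90, 1], [0, 0, -25, 30, -145, 90, 1]])

```text
clock: 6.15
tcp_pos: [0.5517, 0.2064, 0.2729]
orientation: [2.019, 2.401, 0.014]
contact_force: [1.8, 0.2, -1.3]
grip_width: 0.0674
gripper_force: 40.0
```

Request:
servo_tool(commands=[[0, 0, -5, 15, -30, 0, 1], [0, 0, -10, 30, -65, 0, 1], [0, 0, -15, 45, -100, 0, 1], [0, 0, -15, 60, -140, 0, 1], [0, 0, -15, 70, -175, 0, 1]])

```text
clock: 6.57
tcp_pos: [0.6212, 0.0291, 0.2685]
orientation: [2.314, 2.122, 0.004]
contact_force: [-0.3, 0.0, -2.1]
grip_width: 0.0678
gripper_force: 40.0
```

```bash
python3 look.py w2
python3 - <<'E'
from bench import r
import cv2
im,_=r.grab_frame("side");cv2.imwrite("pics/s2.png",im)
E
```

```text
6.5667 [-0.0307  0.34   -0.1528  1.6015  0.0551  1.2006 -0.2812] [0.6212 0.0291 0.2685]
[[ 0.0864  0.9962  0.0037]
 [ 0.9963 -0.0864  0.0001]
 [ 0.0004  0.0037 -1.    ]]
```

View pics/s2.png

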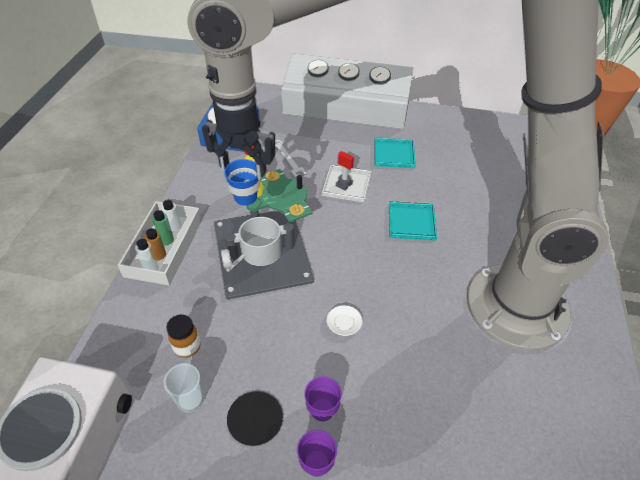

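Request:
servo_tool(commands=[[-6, 0, 0, 1, -20, 0, 1], [-12, 0, 0, 2, -40, 0, 1], [-18, 0, 0, 3, -65, 0, 1], [-24, 0, 0, 4, -90, 0, 1], [-30, 0, 0, 5, -114, 0, 1]])

```text
clock: 7.08
tcp_pos: [0.6261, -0.0828, 0.2692]
orientation: [1.996, 1.83, -0.488]
contact_force: [-0.5, -0.6, -2.9]
grip_width: 0.0676
gripper_force: 40.1
```

Request:
servo_tool(commands=[[-6, 0, 0, 0, 0, -12, 1], [-12, 0, 0, 0, 0, -24, 1], [-18, 0, 0, 0, 0, -36, 1], [-24, 0, 0, 0, 0, -48, 1], [-30, 0, 0, 0, 0, -60, 1]])

```text
clock: 7.5
tcp_pos: [0.6262, -0.0807, 0.2077]
orientation: [1.637, 1.5, -0.862]
contact_force: [1.5, 0.0, -1.8]
grip_width: 0.0678
gripper_force: 40.1
```

Request:
servo_tool(commands=[[0, 0, 0, 0, 0, 0, 1], [-4, 0, 0, 0, 0, 0, 1], [-8, 0, 0, 0, 0, 0, 1], [-12, 0, 0, 0, 0, 0, 1], [-16, 0, 0, 0, 0, 0, 1]])

```text
clock: 7.92
tcp_pos: [0.6259, -0.0826, 0.2085]
orientation: [1.438, 1.313, -1.023]
contact_force: [0.5, -0.8, -1.4]
grip_width: 0.0678
gripper_force: 40.1
```

```bash
python3 o.py
```

```text
7.9167 [-0.5708  0.7953  0.1142  1.6922  0.9839  1.6017 -1.0554] [ 0.6259 -0.0826  0.2085]
[[ 0.0905  0.9959 -0.0003]
 [ 0.2439 -0.0225 -0.9695]
 [-0.9656  0.0876 -0.2449]]
```

Request:
servo_tool(commands=[[-3, 0, 0, 0, 0, 0, 1], [-6, 0, 0, 0, 0, 0, 1], [-10, 0, 0, 0, 0, 0, 1], [-14, 0, 0, 0, 0, 0, 1], [-18, 0, 0, 0, 0, 0, 1]])

```text
clock: 8.33
tcp_pos: [0.6259, -0.0827, 0.2081]
orientation: [1.201, 1.095, -1.173]
contact_force: [0.9, 0.7, -1.7]
grip_width: 0.0673
gripper_force: 40.2
```

Request:
servo_tool(commands=[[-4, 0, 0, 0, 0, 0, 1], [-8, 0, 0, 0, 0, 0, 1], [-12, 0, 0, 0, 0, 0, 1], [-12, 0, 0, 0, 0, 0, 1], [-12, 0, 0, 0, 0, 0, 1]])

```text
clock: 8.75
tcp_pos: [0.6255, -0.0832, 0.2071]
orientation: [1.038, 0.949, -1.257]
contact_force: [-0.5, 0.5, -1.2]
grip_width: 0.0674
gripper_force: 40.2
```

Request:
servo_tool(commands=[[0, 0, 0, 0, 0, 0, 1], [0, 0, 0, 0, 0, 0, 1], [0, 0, 0, 0, 0, 0, 1]])

```text
clock: 9.0
tcp_pos: [0.6253, -0.083, 0.2073]
orientation: [1.037, 0.948, -1.256]
contact_force: [-0.1, -0.5, -0.7]
grip_width: 0.0677
gripper_force: 40.2
```

```bash
python3 o.py
python3 - <<'E'
from bench import r
import cv2,numpy as np
a,_=r.grab_frame("side");b,_=r.grab_frame("scene")
cv2.imwrite("pics/s3.png",np.hstack([cv2.resize(a[140:320,170:370],None,fx=2,fy=2),cv2.resize(b[180:360,190:390],None,fx=2,fy=2)]))
E
```

```text
9.0 [-0.6702  1.1149  0.2628  1.6427  1.1     1.8385 -1.1817] [ 0.6253 -0.083   0.2073]
[[ 0.0874  0.9962 -0.0012]
 [-0.2719  0.0227 -0.9621]
 [-0.9584  0.0844  0.2728]]
```

View pics/s3.png

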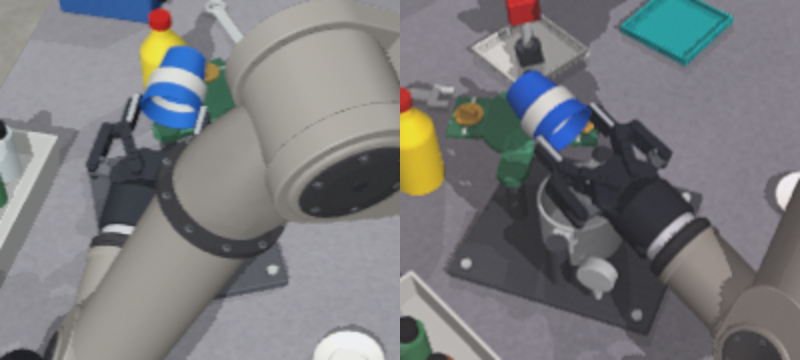

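Request:
servo_tool(commands=[[7, 0, 0, 0, 0, 12, 1], [14, 0, 0, 0, 0, 24, 1], [21, 0, 0, 0, 5, 40, 1], [28, 0, 0, 0, 15, 55, 1], [35, 0, 0, 0, 25, 65, 1]])

```text
clock: 9.52
tcp_pos: [0.6253, -0.0566, 0.2731]
orientation: [1.502, 1.379, -0.974]
contact_force: [0.1, -0.0, -1.2]
grip_width: 0.0677
gripper_force: 40.1
```

Request:
servo_tool(commands=[[7, 0, 0, -4, 25, 0, 1], [14, 0, 0, -8, 50, 0, 1], [21, 0, 0, -12, 75, 0, 1], [28, 0, 0, -16, 100, 0, 1], [35, 0, 0, -20, 130, 0, 1]])

```text
clock: 9.93
tcp_pos: [0.6049, 0.0732, 0.2729]
orientation: [1.934, 1.774, -0.568]
contact_force: [0.1, -1.0, -0.4]
grip_width: 0.0676
gripper_force: 40.1
```

Request:
servo_tool(commands=[[7, 0, 0, -8, 30, 0, 1], [14, 0, 0, -16, 60, 0, 1], [21, 0, 0, -24, 90, 0, 1], [28, 0, 0, -32, 120, 0, 1], [35, 0, 0, -40, 150, 0, 1]])

```text
clock: 10.35
tcp_pos: [0.5649, 0.2237, 0.273]
orientation: [2.308, 2.117, -0.009]
contact_force: [-0.4, 0.4, -1.0]
grip_width: 0.0674
gripper_force: 40.1
```

```bash
python3 look.py w4
python3 - <<'E'
from bench import r
import cv2,numpy as np,pickle
d={}
for n in("scene","side"):
    im,dp=r.grab_frame(n);d[n]=(im,dp,r.camera_info(n))
pickle.dump(d,open("f4.pkl","wb"))
a=d["side"][0];b=d["scene"][0]
cv2.imwrite("pics/s4.png",np.hstack([cv2.resize(a[210:270,230:320],None,fx=4,fy=4,interpolation=2),cv2.resize(b[255:315,240:330],None,fx=4,fy=4,interpolation=2)]))
E
```

```text
10.35 [-0.3459  0.3176 -0.1805  1.6235  0.0717  1.2096 -0.6291] [0.5649 0.2237 0.273 ]
[[ 0.0859  0.9963  0.0025]
 [ 0.9962 -0.0858 -0.0112]
 [-0.011   0.0034 -0.9999]]
```

View pics/s4.png

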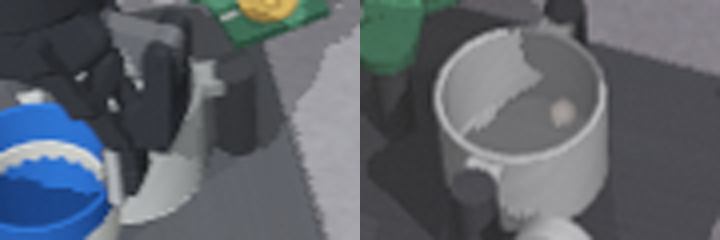

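Request:
servo_tool(commands=[[0, 0, 6, -10, 35, -25, 1], [0, 0, 12, -20, 70, -50, 1], [0, 0, 18, -30, 105, -80, 1], [0, 0, 24, -38, 135, -115, 1], [0, 0, 30, -43, 154, -150, 1]])

```text
clock: 10.92
tcp_pos: [0.5235, 0.3713, 0.1318]
orientation: [1.665, 2.642, -0.013]
contact_force: [0.7, 0.4, -1.7]
grip_width: 0.0674
gripper_force: 40.1
```

Request:
servo_tool(commands=[[0, 0, 0, 0, 0, -30, 1], [0, 0, 0, 0, 0, -58, 1], [0, 0, 0, 0, 0, -72, 1], [0, 0, 0, 0, 0, -80, 1], [0, 0, 0, 0, 0, -84, 1]])

```text
clock: 11.33
tcp_pos: [0.5241, 0.368, 0.0475]
orientation: [1.677, 2.637, -0.017]
contact_force: [0.7, 0.5, 0.1]
grip_width: 0.0676
gripper_force: 40.1
```

Request:
servo_tool(commands=[[0, 0, 0, 0, 0, -4, 1], [0, 0, 0, 0, 0, -6, 1]])

```text
clock: 11.5
tcp_pos: [0.525, 0.3692, 0.0437]
orientation: [1.678, 2.636, -0.01]
contact_force: [0.3, -0.1, -0.4]
grip_width: 0.0678
gripper_force: 40.1
```

Request:
servo_tool(commands=[[0, 0, 0, -1, 6, -4, 1], [0, 0, 0, -1, 8, -8, 1], [0, 0, 0, -1, 8, -9, 1]])

```text
clock: 11.75
tcp_pos: [0.5227, 0.3782, 0.0338]
orientation: [1.676, 2.639, -0.011]
contact_force: [0.3, -0.6, -1.3]
grip_width: 0.0678
gripper_force: 40.1
```

Request:
servo_tool(commands=[[0, 0, 0, 0, 0, -1, 1], [0, 0, 0, 0, 0, -1, 0], [0, 0, 0, 0, 0, -1, 0], [0, 0, 0, 0, 0, -1, 0], [0, 0, 0, 0, 0, -1, 0]])

```text
clock: 12.17
tcp_pos: [0.5232, 0.3769, 0.0329]
orientation: [1.678, 2.637, -0.012]
contact_force: [-0.3, 0.3, -0.1]
grip_width: 0.0854
gripper_force: 0.0
```

Request:
servo_tool(commands=[[0, 0, 0, 0, 0, 30, 0], [0, 0, 0, 0, 0, 70, 0], [0, 0, 0, 0, 0, 110, 0], [0, 0, 0, 0, 0, 150, 0], [0, 0, 0, 0, 0, 190, 0]])

```text
clock: 12.58
tcp_pos: [0.5227, 0.3767, 0.2248]
orientation: [1.678, 2.638, -0.012]
contact_force: [1.1, 0.9, -0.5]
grip_width: 0.0857
gripper_force: 0.0
```

```bash
python3 look.py w5
python3 - <<'E'
from h import *
o,im,dp,ci=pickle.load(open("w5.pkl","rb"))
for A,c,m in blobs(rng(im,105,120,150,40),200):
    P=cloud(m,dp,ci,o);s=P[P[:,2]>np.percentile(P[:,2],98)-.005];print(A,c,np.percentile(P[:,2],98),circ(s),cv2.minEnclosingCircle(s[:,:2].astype(np.float32)*1000))
E
```

```text
12.5833 [-0.4947  0.4281 -0.3235  1.5862  0.1631  1.1563 -0.4197] [0.5227 0.3767 0.2248]
[[-0.4239  0.9057  0.0089]
 [ 0.9056  0.424  -0.0149]
 [-0.0173  0.0017 -0.9998]]
2059 [315.9893152 209.9839728] 0.0800241457667647 (array([0.52162243, 0.3814722 ]), np.float64(0.0333205006380076)) ((521.9087524414062, 381.14898681640625), 35.302894592285156)
2778 [314.71850252 197.88768898] 0.04884643666091598 (array([0.52172972, 0.38106948]), np.float64(0.027193534424161656)) ((521.7610473632812, 380.62548828125), 27.803457260131836)
```

Request:
servo_tool(commands=[[0, 0, 5, 10, -40, 4, 0], [0, 0, 10, 20, -80, 8, 0], [0, 0, 15, 30, -120, 8, 0], [0, 0, 20, 40, -160, 8, 0], [0, 0, 25, 50, -200, 8, 0]])

```text
clock: 13.05
tcp_pos: [0.5732, 0.175, 0.2309]
orientation: [1.06, 2.939, -0.007]
contact_force: [1.0, 0.6, 0.5]
grip_width: 0.0854
gripper_force: 0.0
```

Request:
servo_tool(commands=[[0, 0, 5, 10, -40, 4, 0.4], [0, 0, 10, 20, -80, 4, 0.4], [0, 0, 15, 30, -120, 4, 0.4], [0, 0, 20, 40, -160, 4, 0.4], [0.8, 0.5, 25, 50, -200, 4, 0.4]])

```text
clock: 13.47
tcp_pos: [0.6228, -0.0243, 0.235]
orientation: [0.399, 3.111, 0.015]
contact_force: [0.8, 0.8, 0.3]
grip_width: 0.0517
gripper_force: 0.0
```

```bash
python3 look.py w6
cat > cover.py <<'E'
from h import *
import sys
np.set_printoptions(precision=4,suppress=True)
o,im,dp,ci=pickle.load(open(sys.argv[1],"rb"))
for A,c,m in blobs(rng(im,10,24,110,90),80):
    v,u=np.nonzero(m);P=plane(np.c_[u,v],.096,ci,o)*1000;print("brass",A,c,cv2.minEnclosingCircle(P[:,:2].astype(np.float32)))
E
python3 cover.py w6.pkl;python3 - <<'E'
import cv2;im=cv2.imread("pics/w6.png");cv2.imwrite("pics/w6v.png",im)
E
```

```text
13.4667 [ 0.2087  0.3831 -0.3506  1.6316  0.1327  1.1441  1.1433] [ 0.6228 -0.0243  0.235 ]
[[-0.9677  0.2521  0.0064]
 [ 0.2521  0.9676  0.0089]
 [-0.004   0.0102 -0.9999]]
brass 1763 [182.3369 151.4935] ((550.08154296875, -111.06099700927734), 19.016983032226562)
brass 131 [623.6489 191.1145] ((671.6707763671875, 228.12339782714844), 10.990161895751953)
brass 1293 [101.266  288.2877] ((640.7884521484375, -217.6932373046875), 19.020578384399414)
```

View pics/w6v.png

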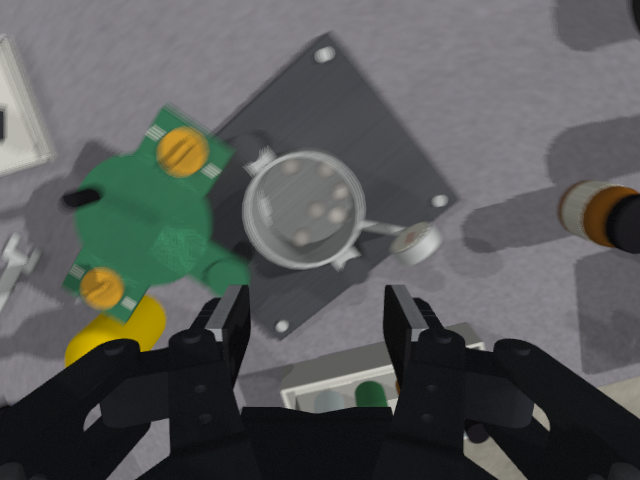

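Request:
servo_tool(commands=[[0, 0, 7, -15, -40, -5, 0.4], [0, 0, 14, -30, -80, -10, 0.4], [0, 0, 21, -45, -120, -15, 0.4], [0, 0, 28, -60, -160, -25, 0.4], [-0.5, 0.4, 35, -60, -165, -40, 0.4]])

```text
clock: 13.93
tcp_pos: [0.5608, -0.1966, 0.1956]
orientation: [0.539, -3.091, 0.007]
contact_force: [-0.4, -1.7, -0.5]
grip_width: 0.0513
gripper_force: 0.0
```

Request:
servo_tool(commands=[[0, 0, 0, 0, 0, -10, 0.4]])

```text
clock: 14.02
tcp_pos: [0.5606, -0.1937, 0.1831]
orientation: [0.541, -3.088, 0.002]
contact_force: [0.5, 0.0, -0.9]
grip_width: 0.0515
gripper_force: 0.0
```

```bash
python3 look.py w7; python3 cover.py w7.pkl
python3 - <<'E'
from h import *
o,im,dp,ci=pickle.load(open("w7.pkl","rb"))
P=cloud(np.ones((480,640),bool),dp,ci,o);m=(np.hypot(*(P[:,:2]-(.562,-.189)).T)<.03)&(P[:,2]>.124)&(P[:,2]<.136);print(m.sum(),P[m].mean(0) if m.any() else 0)
E
```

```text
14.0167 [ 0.5338  0.3925 -0.3977  1.7492  0.1763  1.0405  1.9902] [ 0.5606 -0.1937  0.1831]
[[-0.9405 -0.3397 -0.0063]
 [-0.3397  0.9405 -0.0022]
 [ 0.0066  0.     -1.    ]]
brass 1966 [438.264  254.2075] ((548.455078125, -107.92880249023438), 18.096216201782227)
brass 1002 [261.4072 316.6327] ((637.1880493164062, -214.24314880371094), 18.095701217651367)
419 [ 0.55979224 -0.18936077  0.1292759 ]
```

Request:
servo_tool(commands=[[0, 0, 0, -1, 4, -35, 0.4], [0, 0, 0, -1, 4, -65, 0.4], [0, 0, 0, -1, 4, -80, 0.6], [0, 0, 0, -1, 4, -80, 1], [0, 0, 0, -1, 4, -80, 1]], force=25)

```text
clock: 14.48
tcp_pos: [0.5624, -0.182, 0.1046]
orientation: [0.546, -3.089, -0.004]
contact_force: [-0.8, 0.1, 0.6]
grip_width: 0.0154
gripper_force: 0.0
```

Request:
servo_tool(commands=[[0, 0, 0, 0, 0, 0, 1], [0, 0, 0, 0, 0, 0, 1]])

```text
clock: 14.65
tcp_pos: [0.5636, -0.1836, 0.1065]
orientation: [0.546, -3.093, 0.0]
contact_force: [0.0, -0.7, 0.7]
grip_width: 0.0003
gripper_force: 0.0
```

```bash
python3 -c "
import numpy as np
p=np.array([658.1,-106.6]);a0=np.degrees(np.arctan2(-.641,-.768))%360
q=lambda a:p+128*np.array([np.cos(np.radians(a)),np.sin(np.radians(a))])
print(a0)
prev=q(a0)
for k in range(0,24): print(k*5,(q(a0-5*k)-q(a0)).round(0),q(a0-5*k).round(0))
"
```

```text
219.8495714262596
0 [0. 0.] [ 560. -189.]
5 [-7.  9.] [ 553. -180.]
10 [-13.  18.] [ 547. -170.]
15 [-18.  28.] [ 542. -160.]
20 [-22.  39.] [ 538. -150.]
25 [-25.  49.] [ 534. -139.]
30 [-28.  60.] [ 532. -128.]
35 [-29.  71.] [ 531. -117.]
40 [-30.  82.] [ 530. -106.]
45 [-29.  94.] [531. -95.]
50 [-28. 105.] [532. -84.]
55 [-25. 115.] [535. -73.]
60 [-22. 126.] [538. -63.]
65 [-18. 136.] [542. -52.]
70 [-12. 146.] [547. -42.]
75 [ -6. 156.] [553. -33.]
80 [  0. 165.] [560. -24.]
85 [  8. 173.] [568. -16.]
90 [ 16. 180.] [576.  -8.]
95 [ 25. 187.] [585.  -2.]
100 [ 35. 193.] [594.   4.]
105 [ 44. 198.] [604.  10.]
110 [ 55. 202.] [615.  14.]
115 [ 65. 206.] [625.  17.]
```

```bash
python3 look.py w8; python3 cover.py w8.pkl
python3 - <<'E'
from h import *
o,im,dp,ci=pickle.load(open("w8.pkl","rb"))
P=cloud(np.ones((480,640),bool),dp,ci,o);m=(np.hypot(*(P[:,:2]-(.562,-.189)).T)<.04)&(P[:,2]>.124)&(P[:,2]<.136);print(m.sum(),P[m].mean(0) if m.any() else 0,P[m].min(0),P[m].max(0))
E
```

```text
14.65 [ 0.5036  0.4757 -0.3838  1.821   0.2236  0.8883  1.9366] [ 0.5636 -0.1836  0.1065]
[[-0.9395 -0.3425 -0.001 ]
 [-0.3425  0.9395 -0.0004]
 [ 0.0011 -0.     -1.    ]]
brass 3640 [466.889  286.8429] ((548.3161010742188, -108.67010498046875), 18.347314834594727)
580 [ 0.55788461 -0.19065713  0.1289809 ] [ 0.55349958 -0.19592855  0.12417981] [ 0.56679111 -0.18313917  0.13136265]
```

View pics/w8.png

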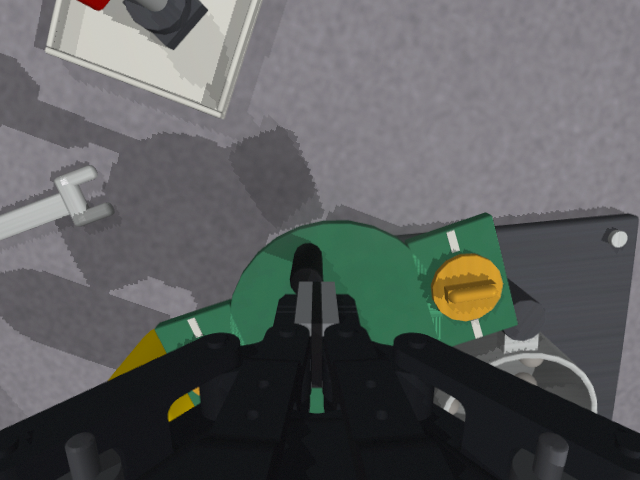

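Request:
servo_tool(commands=[[0, 0, 0, 3, 1, 0, 0.3], [0, 0, 0, 3, 1, 0, 0.4], [0, 0, 0, -4, -4, 0, 0.4], [0, 0, 0, -9, -8, 0, 0.4], [0, 0, 0, -9, -8, -1, 1]])

```text
clock: 15.12
tcp_pos: [0.5513, -0.194, 0.1036]
orientation: [0.542, -3.089, -0.0]
contact_force: [-0.0, -0.1, 0.1]
grip_width: 0.0388
gripper_force: 0.0
```

Request:
servo_tool(commands=[[0, 0, 0, 0, 0, 0, 1], [0, 0, 0, 0, 0, 0, 1], [0, 0, 0, 0, 0, 0, 1]])

```text
clock: 15.37
tcp_pos: [0.5531, -0.192, 0.1037]
orientation: [0.546, -3.09, -0.002]
contact_force: [-0.2, 0.7, 0.2]
grip_width: 0.0017
gripper_force: 0.0
```

```bash
python3 look.py w9; python3 cover.py w9.pkl
python3 - <<'E'
from h import *
a=cv2.imread("pics/w9.png")[180:420,180:540]
cv2.imwrite("pics/w9c.png",cv2.resize(a,None,fx=2,fy=2))
E
```

```text
15.3667 [ 0.5225  0.47   -0.3827  1.8381  0.2219  0.8795  1.9546] [ 0.5531 -0.192   0.1037]
[[-0.9395 -0.3424 -0.0041]
 [-0.3424  0.9395  0.0003]
 [ 0.0037  0.0017 -1.    ]]
brass 3538 [474.4254 312.3457] ((548.4028930664062, -108.887939453125), 18.390365600585938)
brass 97 [192.     395.7629] ((644.3082275390625, -229.59710693359375), 5.146624565124512)
```

View pics/w9c.png

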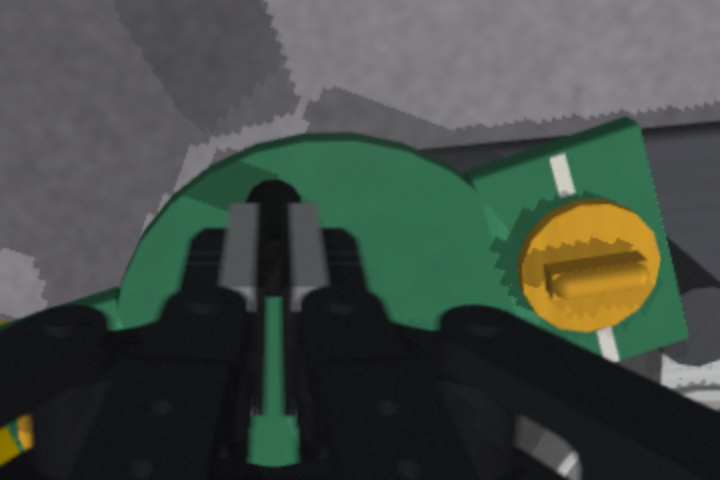

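Crop shows the post at (274,200), standing between the two pads at (240,240) and (308,240).

Request:
servo_tool(commands=[[0, 0, 0, 0, 0, 0, 1], [0, 0, 0, 0, 0, 0, 1]])

```text
clock: 15.58
tcp_pos: [0.5531, -0.1919, 0.1036]
orientation: [0.546, -3.09, -0.002]
contact_force: [-0.1, -0.2, 0.7]
grip_width: 0.0001
gripper_force: 0.0
```

```bash
python3 look.py w10
python3 - <<'E'
from h import *
o,im,dp,ci=pickle.load(open("w10.pkl","rb"));print(o["grip_width"],o["gripper_force"])
H=hsv(im)
for v in range(285,330,5): print(v,"".join("P" if (H[v,u,1]<40 and H[v,u,2]>70) else "g" if (60<H[v,u,0]<90 and H[v,u,1]>60) else "." for u in range(270,370,2)))
E
```

```text
15.5833 [ 0.5222  0.4701 -0.3826  1.838   0.2219  0.8796  1.9546] [ 0.5531 -0.1919  0.1036]
[[-0.9395 -0.3427 -0.0042]
 [-0.3427  0.9395  0.0003]
 [ 0.0038  0.0017 -1.    ]]
8.762912298014635e-05 0.0
285 gggggggggggggggPPPPPP.....PPPPPPPggggggggggggggggg
290 gggggggggggggg.PPPPPP.....PPPPPPPggggggggggggggggg
295 gggggggg......PPPPPPP.....PPPPPPP......ggggggggggg
300 ggggg.........PPPPPPP.....PPPPPPP.g.......gggggggg
305 gggg..........PPPPPPP.....PPPPPPPP.........ggggggg
310 gggg.........PPPPPPPP.....PPPPPPPP.........ggggggg
315 ggg..........PPPPPPPP.....PPPPPPPP..........gggggg
320 ggg..........PPPPPPPP......PPPPPPPP.........gggggg
325 gg..............PPPPP.....PPPPP..............ggggg
```

Run:
```python
from h import *
np.set_printoptions(precision=4,suppress=True)
o,im,dp,ci=pickle.load(open("w10.pkl","rb"));Rt=R.from_rotvec(o["orientation"]).as_matrix()
def proj(p):
    M=np.linalg.inv(T(ci,o));q=M[:3,:3]@p+M[:3,3];q=q*[1,-1,-1];return cv2.projectPoints(q.reshape(1,3),np.zeros(3),np.zeros(3),K(ci),ci["D"])[0].ravel()
print("tcp px",proj(o["tcp_pos"]),"post top px",proj(np.array([.5598,-.1894,.13])),"post base",proj(np.array([.5598,-.1894,.092])))
for u in(303,317,330):
    print(u)
    for v in range(262,345,6):
        c,d=rays([(u,v)],ci,o);w=(c+d[0]*dp[v,u]);print(v,w,"tool",(Rt.T@(w-o["tcp_pos"]))*1000,im[v,u])
```

```text
tcp px [316.1726 274.0985] post top px [316.3191 313.1572] post base [316.2423 279.4351]
303
262 [ 0.5534 -0.1987  0.0921] tool [ 2.031  -6.499  11.4942] [55 77 35]
268 [ 0.5569 -0.1975  0.0905] tool [-1.6692 -6.5843 13.0926] [56 78 36]
274 [ 0.5592 -0.1966  0.0923] tool [-4.1796 -6.5471 11.2922] [58 78 38]
280 [ 0.5613 -0.1958  0.0948] tool [-6.3969 -6.4856  8.8287] [16 16 16]
286 [ 0.5452 -0.1999  0.1436] tool [ 10.3492  -4.7301 -39.8978] [84 82 79]
292 [ 0.5452 -0.1997  0.149 ] tool [ 10.3121  -4.5522 -45.3088] [85 83 80]
298 [ 0.5452 -0.1995  0.1541] tool [ 10.2944  -4.3855 -50.3812] [84 82 80]
304 [ 0.5451 -0.1994  0.1588] tool [ 10.2923  -4.2289 -55.1417] [84 82 79]
310 [ 0.5455 -0.1991  0.1624] tool [  9.8664  -4.1157 -58.7045] [83 82 80]
316 [ 0.545  -0.1992  0.1675] tool [ 10.3452  -3.9418 -63.8656] [85 82 79]
322 [ 0.5452 -0.199   0.171 ] tool [ 10.1353  -3.8289 -67.3648] [85 83 80]
328 [ 0.5442 -0.1991  0.1765] tool [ 11.1037  -3.6396 -72.8623] [18 18 16]
334 [ 0.5441 -0.1991  0.1801] tool [ 11.1992  -3.5213 -76.4459] [22 18 18]
340 [ 0.5437 -0.1991  0.1841] tool [ 11.642 
[... 1426 characters left out ...]
0564 -39.6224] [85 83 80]
292 [ 0.5423 -0.1907  0.148 ] tool [  9.893    4.9072 -44.3157] [85 83 80]
298 [ 0.5425 -0.1908  0.1528] tool [  9.7235   4.7539 -49.0858] [84 82 80]
304 [ 0.542  -0.1912  0.1592] tool [ 10.4609   4.5387 -55.4983] [85 83 81]
310 [ 0.5419 -0.1914  0.1638] tool [ 10.5523   4.3877 -60.1264] [85 82 79]
316 [ 0.5421 -0.1915  0.1679] tool [ 10.5006   4.2572 -64.17  ] [85 82 80]
322 [ 0.542  -0.1917  0.172 ] tool [ 10.6166   4.1226 -68.2897] [85 82 80]
328 [ 0.5415 -0.192   0.1767] tool [ 11.1927   3.9639 -73.0216] [23 20 19]
334 [ 0.5418 -0.192   0.1796] tool [ 10.9223   3.8722 -75.9386] [19 18 15]
340 [ 0.5413 -0.1924  0.184 ] tool [ 11.6017   3.7228 -80.3561] [24 20 20]
```

Run:
```python
from h import *
np.set_printoptions(precision=1,suppress=True)
for f in("w1","w4","w6","w7","w8","w10"):
    o,im,dp,ci=pickle.load(open(f+".pkl","rb"));Rt=R.from_rotvec(o["orientation"]).as_matrix()
    P=(cloud(np.ones((480,640),bool),dp,ci,o)-o["tcp_pos"])@Rt*1000
    m=(abs(P[:,0])<13)&(abs(P[:,1])<60)&(P[:,2]>-75)&(P[:,2]<25)
    Q=P[m];print(f,o["grip_width"],o["tcp_pos"]*1000)
    L=Q[Q[:,1]<0];Rr=Q[Q[:,1]>0]
    for S in(L,Rr):
        hist=np.histogram(S[:,2],bins=np.arange(-75,26,5))[0];print(hist, "y at z<-40",np.percentile(S[S[:,2]<-40,1],[5,95]) if (S[:,2]<-40).any() else 0)
```

```text
w1 0.08521649230728608 [515.1 382.  236.7]
[661 648 606 545 456 307  17   0   0   0   0   0   0   0   0   0   0   0
   0   0] y at z<-40 [-54.1 -41.8]
[688 661 575 540 454 305  26   0   0   0   0   0   0   0   0   0   0   0
   0   0] y at z<-40 [43.  55.3]
w4 0.06743161384308662 [564.9 223.7 273. ]
[ 475  575  522  496  422  958  503  404  371  499  197  265  272  260
  223  233  200  199  193 1753] y at z<-40 [-44.8 -28.3]
[ 440  582  533  504  452  940  512  366  372  502  203  268  272  252
  236  220  208  202  190 1848] y at z<-40 [29.  45.8]
w6 0.05168892083879554 [622.8 -24.3 235. ]
[586 412 475 446 392 345 291 148  13   0   0   0   0   0   0   0   0   0
   0   0] y at z<-40 [-37.  -25.1]
[611 436 471 426 396 331 285 161  12   0   0   0   0   0   0   0   0   0
   0   0] y at z<-40 [25.8 37.9]
w7 0.051461184698228524 [ 560.6 -193.7  183.1]
[562 430 465 449 389 341 299 154  11   0   0   0   0   0   0   0   0   0
   0   0] y at z<-40 [-37.3 -25.4]
[624 423 468 427 397 329 297 150   9   0   0   0   0   0   0   0   0   0
   0   0] y at z<-40 [25.5 37.6]
w8 0.0002772051050537165 [ 563.6 -183.6  106.5]
[ 299  429  171  269  247  231  199  111    3    0  461   99   84   87
   70   72   66 1478  724   16] y at z<-40 [-13.2  -0.3]
[ 285  582  195  263  261  218  196  122    0    0   66   19   22   21
   18   17   20 3651 1900   20] y at z<-40 [ 0.3 13.4]
w10 8.762912298014635e-05 [ 553.1 -191.9  103.6]
[ 299  432  177  259  245  234  197  110    6    0    0    0    0    6
   36   44   47 1157  114    0] y at z<-40 [-13.2  -0.3]
[ 304  562  186  281  248  225  199  117    0    0    0    0    0    4
   37   43   46 3852  255    2] y at z<-40 [ 0.3 13.3]
```

Request:
servo_tool(commands=[[0, 0, 0, 3, 1, 0, 0.4], [0, 0, 0, 7, 2, 0, 0.4], [0, 0, 0, 7, 2, -18, 0.4], [0, 0, 0, 7, 2, -36, 0.6], [0, 0, 0, 7, 2, -36, 1]])

```text
clock: 16.05
tcp_pos: [0.5581, -0.1893, 0.0647]
orientation: [0.545, -3.085, -0.005]
contact_force: [-1.2, -0.3, -1.2]
grip_width: 0.023
gripper_force: 0.0
```

Request:
servo_tool(commands=[[0, 0, 0, 0, 0, 0, 1], [0, 0, 0, 0, 0, 0, 1]])

```text
clock: 16.22
tcp_pos: [0.5592, -0.1896, 0.0667]
orientation: [0.546, -3.088, -0.003]
contact_force: [1.9, 0.8, -15.2]
grip_width: 0.0132
gripper_force: 25.3
```

Request:
servo_tool(commands=[[0, 0, -3.5, -7, 9, 0, 1], [0, 0, -7, -13, 18, 0, 1], [0, 0, -10.5, -18, 28, 0, 1], [0, 0, -14, -22, 39, 0, 1], [0, 0, -17.5, -25, 49, 0, 1]])

```text
clock: 16.63
tcp_pos: [0.5337, -0.142, 0.0668]
orientation: [0.062, -3.135, -0.001]
contact_force: [3.8, -5.3, -18.5]
grip_width: 0.013
gripper_force: 25.4
```

Request:
servo_tool(commands=[[0, 0, -3.5, -3, 11, 0, 1], [0, 0, -7, -4, 22, 0, 1], [0, 0, -10.5, -5, 33, 0, 1], [0, 0, -14, -4, 45, 0, 1], [0, 0, -17.5, -3, 56, 0, 1]])

```text
clock: 17.05
tcp_pos: [0.5299, -0.0866, 0.0669]
orientation: [-0.417, -3.107, 0.0]
contact_force: [0.6, -4.8, -14.4]
grip_width: 0.013
gripper_force: 25.8
```

Request:
servo_tool(commands=[[0, 0, -3.5, 3, 10, 0, 1], [0, 0, -7, 6, 21, 0, 1], [0, 0, -10.5, 10, 31, 0, 1], [0, 0, -14, 16, 41, 0, 1], [0, 0, -17.5, 22, 51, 0, 1]])

```text
clock: 17.47
tcp_pos: [0.55, -0.0346, 0.0669]
orientation: [-0.882, -3.004, 0.001]
contact_force: [-5.5, -3.0, -7.8]
grip_width: 0.0128
gripper_force: 26.5
```

Request:
servo_tool(commands=[[0, 0, -3.5, 6, 9, 0, 1], [0, 0, -7, 14, 17, 0, 1], [0, 0, -10.5, 22, 24, 0, 1], [0, 0, -14, 31, 31, 0, 1], [0, 0, -17.5, 41, 37, 0, 1]])

```text
clock: 17.88
tcp_pos: [0.5914, 0.0043, 0.067]
orientation: [-1.327, -2.837, -0.001]
contact_force: [-6.6, 2.4, -6.4]
grip_width: 0.013
gripper_force: 26.4
```

Request:
servo_tool(commands=[[0, 0, -3, 9, 5, 0, 1], [0, 0, -3, 14, 7, 0, 1], [0, 0, -3, 18, 9, 0, 1], [0, 0, -3, 18, 9, 0, 1]])

```text
clock: 18.22
tcp_pos: [0.6009, 0.01, 0.0667]
orientation: [-1.393, -2.79, 0.017]
contact_force: [-33.7, -4.0, 20.1]
grip_width: 0.013
gripper_force: 32.7
```

Request:
servo_tool(commands=[[0, 0, 0, -8, -4, 0, 1], [0, 0, 0, -8, -4, 0, 0.4], [0, 0, 0, -8, -4, 0, 0.4], [0, 0, 0, -8, -4, 30, 0.4], [0, 0, 0, -8, -10, 65, 0.4]])

```text
clock: 18.63
tcp_pos: [0.6044, 0.0035, 0.1324]
orientation: [-1.396, -2.808, -0.004]
contact_force: [1.2, -1.5, -0.5]
grip_width: 0.0513
gripper_force: 0.0
```

Request:
servo_tool(commands=[[0, 0, 0, 0, -15, 40, 0.4], [0, 0, 0, 0, -35, 80, 0.4], [0, 0, 0, 0, -60, 110, 0.4], [0, 0, 0, 0, -60, 110, 0.4], [0, 0, 0, 0, -60, 110, 0.4]])

```text
clock: 19.05
tcp_pos: [0.6077, -0.0604, 0.2469]
orientation: [1.404, 2.805, 0.009]
contact_force: [-0.1, 0.8, -0.8]
grip_width: 0.0513
gripper_force: 0.0
```

```bash
cat > bars.py <<'E'
from h import *
import sys
np.set_printoptions(precision=4,suppress=True)
o,im,dp,ci=pickle.load(open(sys.argv[1],"rb"))
for A,c,m in blobs(rng(im,10,24,110,60),300):
    v,u=np.nonzero(m);F=plane(np.c_[u,v],.096,ci,o)*1000;(cx,cy),rad=cv2.minEnclosingCircle(F[:,:2].astype(np.float32))
    print("brass",A,c,"ctr",(cx,cy),rad)
    P=cloud(cv2.dilate(m.astype(np.uint8),np.ones((3,3)))>0,dp,ci,o)
    q=P[(P[:,2]>.1015)&(P[:,2]<.11)&(np.hypot(P[:,0]-cx/1000,P[:,1]-cy/1000)<.014)]
    if len(q)>10: print(" bar",len(q),q.mean(0),cv2.minAreaRect(q[:,:2].astype(np.float32)*1000),"zmax",P[:,2].max())
    if len(q)>10: w=np.linalg.svd(q[:,:2]-q[:,:2].mean(0),full_matrices=False)[2][0];print(" pca",np.degrees(np.arctan2(w[1],w[0]))%180)
E
python3 look.py w11;python3 bars.py w11.pkl
```

```text
19.05 [ 0.0608  0.3306 -0.0798  1.6632  0.0251  1.1417  0.6174] [ 0.6077 -0.0604  0.2469]
[[-0.5991  0.8006  0.0072]
 [ 0.8007  0.5991  0.0031]
 [-0.0018  0.0076 -1.    ]]
brass 771 [610.5603  11.0765] ctr (696.7470703125, 206.04824829101562) 22.24342155456543
brass 1497 [264.809  175.7702] ctr (558.3695068359375, -61.67120361328125) 17.985416412353516
 bar 256 [ 0.5586 -0.0619  0.1039] ((558.4659423828125, -62.23815155029297), (23.929981231689453, 7.165465354919434), 3.4474709033966064) zmax 0.10667145656880395
 pca 3.385322757059943
brass 1389 [429.7135 206.1217] ctr (683.0007934570312, 0.28485816717147827) 17.996618270874023
 bar 235 [ 0.683  -0.0004  0.1039] ((683.67236328125, -0.3597440719604492), (24.331249237060547, 6.916078567504883), 16.261152267456055) zmax 0.10645764077120473
 pca 16.069311459111493
brass 1830 [562.776  276.4612] ctr (827.06103515625, 26.44640350341797) 37.28968811035156
```

Request:
servo_tool(commands=[[0, 0, 5, -20, -36, 0, 0.4], [0, 0, 10, -40, -72, 0, 0.4], [0, 0, 15, -60, -108, 0, 0.4], [0, 0, 20, -80, -144, 0, 0.4], [0, 0, 26, -100, -180, 0, 0.4]])

```text
clock: 19.52
tcp_pos: [0.504, -0.2377, 0.2413]
orientation: [-0.721, -3.052, -0.005]
contact_force: [2.1, -0.5, -0.1]
grip_width: 0.0511
gripper_force: 0.0
```

Request:
servo_tool(commands=[[0, 0, 0, -20, -36, -10, 0.4], [0, 0, 0, -40, -72, -20, 0.4], [0.3, 0.4, 0, -44, -76, -30, 0.4], [0.3, 0.4, 0, -44, -76, -30, 0.4], [0.3, 0.4, 0, -44, -76, -30, 0.4]])

```text
clock: 19.93
tcp_pos: [0.461, -0.3125, 0.2112]
orientation: [-0.728, -3.042, -0.012]
contact_force: [0.7, 0.4, -0.0]
grip_width: 0.0511
gripper_force: 0.0
```

```bash
cat > key.py <<'E'
from h import *
import sys
np.set_printoptions(precision=4,suppress=True)
o,im,dp,ci=pickle.load(open(sys.argv[1],"rb"))
A,c,m=max((b for b in blobs(rng(im,0,5,150,60)|rng(im,174,180,150,60),200)),key=lambda b:b[0])
P=cloud(m,dp,ci,o);zt=np.percentile(P[:,2],98);q=P[P[:,2]>zt-.004];print("red",A,c,"ztop",zt,len(q),cv2.minAreaRect(q[:,:2].astype(np.float32)*1000))
P=cloud(rng(im,0,180,0,150)&(hsv(im)[...,1]<40),dp,ci,o);t=P[(np.abs(P[:,:2]-(.456,-.326)).max(1)<.09)&(P[:,2]>.010)&(P[:,2]<.018)];print("tray",len(t),cv2.minAreaRect(t[:,:2].astype(np.float32)*1000) if len(t) else 0)
P=cloud(np.ones((480,640),bool),dp,ci,o);f=P[(np.hypot(*(P[:,:2]-(.464,-.318)).T)<.03)&(abs(P[:,2]-.03)<.004)];print("foot",len(f),cv2.minEnclosingCircle(f[:,:2].astype(np.float32)*1000) if len(f) else 0)
E
python3 look.py w12;python3 key.py w12.pkl
```

```text
19.9333 [ 0.5026  0.2827 -0.0199  1.8151  0.0019  1.0592  1.5831] [ 0.461  -0.3125  0.2112]
[[-0.8914  0.453  -0.0118]
 [ 0.4529  0.8915  0.0106]
 [ 0.0153  0.0041 -0.9999]]
red 1171 [307.9462 233.4705] ztop 0.11308554649560268 1159 ((463.3352355957031, -319.6387939453125), (14.709318161010742, 43.1397705078125), 63.44123458862305)
tray 1210 ((456.2330322265625, -326.3680725097656), (119.28101348876953, 118.89067077636719), 89.13153076171875)
foot 487 ((463.1995849609375, -319.845947265625), 18.375930786132812)
```

Request:
servo_tool(commands=[[-0.3, -0.4, 0, 1, -4, -35, 0.4], [-0.6, -0.7, 0, 2, -7, -75, 0.4], [-0.6, -0.7, 0, 2, -7, -115, 0.4], [-0.6, -0.7, 0, 2, -7, -145, 0.4], [-0.6, -0.7, 0, 2, -7, -171, 0.4]])

```text
clock: 20.4
tcp_pos: [0.4643, -0.3179, 0.0397]
orientation: [0.726, 3.054, 0.001]
contact_force: [-0.5, 1.1, 0.4]
grip_width: 0.0512
gripper_force: 0.0
```

Request:
servo_tool(commands=[[0, 0, 0, 0, 0, 0, 0.5]])

```text
clock: 20.48
tcp_pos: [0.4616, -0.3165, 0.0371]
orientation: [-0.725, -3.052, -0.004]
contact_force: [-0.4, 0.6, 0.4]
grip_width: 0.043
gripper_force: 0.0
```

```bash
python3 look.py w13;python3 key.py w13.pkl
```

```text
20.4833 [ 0.5087  0.5011 -0.0237  1.9573  0.0163  0.6884  1.5798] [ 0.4616 -0.3165  0.0371]
[[-0.8932  0.4496 -0.0039]
 [ 0.4496  0.8932  0.0032]
 [ 0.005   0.0011 -1.    ]]
red 7625 [306.2087 338.8275] ztop 0.11276887241793082 5854 ((459.2657470703125, -318.0997314453125), (15.776740074157715, 36.29651641845703), 64.71100616455078)
tray 2785 ((456.1874694824219, -326.63006591796875), (119.34970092773438, 119.04890441894531), 89.06581115722656)
foot 2191 ((463.0771179199219, -319.90911865234375), 18.452741622924805)
```

Request:
servo_tool(commands=[[0, 0, 0, 2, -3, 2, 0.5], [0, 0, 0, 2, -3, 2, 1], [0, 0, 0, 2, -3, 2, 1], [0, 0, 0, 2, -3, 2, 1], [0, 0, 0, 2, -3, 2, 1]], force=60)

```text
clock: 20.95
tcp_pos: [0.4669, -0.3247, 0.0458]
orientation: [0.731, 3.048, -0.004]
contact_force: [0.6, 1.1, 7.3]
grip_width: 0.0152
gripper_force: 62.0
```

Request:
servo_tool(commands=[[0, 0, 0, 0, 0, 0, 1]])

```text
clock: 21.03
tcp_pos: [0.4669, -0.3247, 0.0457]
orientation: [0.731, 3.048, -0.003]
contact_force: [0.7, 0.4, 7.5]
grip_width: 0.0153
gripper_force: 62.0
```

```bash
python3 o.py
```

```text
21.0333 [ 0.5142  0.4937 -0.0208  1.9426  0.0158  0.698   1.5839] [ 0.4669 -0.3247  0.0457]
[[-0.8912  0.4535  0.0065]
 [ 0.4535  0.8912 -0.0038]
 [-0.0075 -0.0005 -1.    ]]
```

Request:
servo_tool(commands=[[0, 0, 0, 0, 0, 20, 1], [0, 0, 0, 0, 0, 55, 1], [0, 0, 0, 0, 0, 95, 1], [0, 0, 0, 0, 0, 130, 1], [0, 0, 0, 0, 0, 160, 1]])

```text
clock: 21.45
tcp_pos: [0.465, -0.3243, 0.2068]
orientation: [0.732, 3.05, -0.003]
contact_force: [0.8, -0.6, -1.1]
grip_width: 0.0154
gripper_force: 60.5
```

Request:
servo_tool(commands=[[0, 0, 5, 15, 38, 0, 1], [0, 0, 10, 30, 76, 0, 1], [0, 0, 15, 45, 114, 0, 1], [0, 0, 20, 60, 152, 0, 1], [0, 0, 26, 75, 190, 0, 1]])

```text
clock: 21.87
tcp_pos: [0.54, -0.1324, 0.2043]
orientation: [0.021, 3.138, -0.002]
contact_force: [-0.0, -0.1, -1.3]
grip_width: 0.0156
gripper_force: 60.5
```

Request:
servo_tool(commands=[[0, 0, 4, 8, 38, 0, 1], [0, 0, 4, 16, 68, 0, 1], [0, 0, 4, 16, 68, 0, 1], [0, 0, 4, 16, 68, 0, 1]])

```text
clock: 22.2
tcp_pos: [0.5561, -0.0636, 0.204]
orientation: [-0.09, 3.137, -0.0]
contact_force: [-0.6, -0.9, -1.6]
grip_width: 0.0151
gripper_force: 60.7
```

```bash
python3 look.py w14
cat > kt.py <<'E'
from h import *
import sys
np.set_printoptions(precision=4,suppress=True)
o,im,dp,ci=pickle.load(open(sys.argv[1],"rb"));Rt=R.from_rotvec(o["orientation"]).as_matrix()
A,c,m=max((b for b in blobs(rng(im,0,5,130,40)|rng(im,174,180,130,40),100)),key=lambda b:b[0])
t=lambda P:(P-o["tcp_pos"])@Rt*1000
P=t(cloud(m,dp,ci,o));print("red tool",A,c,np.percentile(P,[2,50,98],axis=0))
Q=t(cloud(np.ones((480,640),bool),dp,ci,o))
for z0 in range(-30,75,5):
    s=Q[(abs(Q[:,0])<35)&(abs(Q[:,1])<30)&(abs(Q[:,2]-z0)<2.5)]
    if len(s)>15: print(z0,len(s),"x",np.percentile(s[:,0],[3,97]),"y",np.percentile(s[:,1],[3,97]))
E
python3 kt.py w14.pkl;python3 bars.py w14.pkl
```

```text
22.2 [ 0.1966  0.2948 -0.2367  1.8203  0.0796  1.0323  1.557 ] [ 0.5561 -0.0636  0.204 ]
[[-0.9984 -0.0572  0.0034]
 [-0.0572  0.9984 -0.    ]
 [-0.0034 -0.0002 -1.    ]]
red tool 7800 [316.4374 313.641 ] [[-14.0457  -7.1563 -67.1033]
 [ 12.3716   0.1871 -65.6737]
 [ 27.2597   7.7719 -35.9233]]
-30 24 x [25.1119 27.1542] y [-6.7846  7.6659]
15 1694 x [-1.8588 22.7741] y [-15.906   17.5387]
20 137 x [13.1127 23.8021] y [-14.0396  16.5147]
25 257 x [-9.5493 23.709 ] y [-16.2746  18.4555]
30 382 x [-10.4267  22.7652] y [-16.778   18.7806]
35 99 x [22.3545 22.873 ] y [-16.1944  18.1468]
40 93 x [22.4526 22.8997] y [-15.8584  18.077 ]
brass 305 [317.4197 206.5836] ctr (546.5482788085938, -63.11050796508789) 12.645647048950195
 bar 16 [ 0.5472 -0.0631  0.1027] ((547.2774047851562, -63.44252395629883), (0.9402919411659241, 5.667329788208008), 4.104609966278076) zmax 0.17974960534266135
 pca 95.11541762177309
brass 1460 [614.5527 373.3521] ctr (678.6234130859375, 203.99142456054688) 28.379783630371094
```

Request:
servo_tool(commands=[[0, 0, 0, 4, 1, -15, 1], [0, 0, 0, 7, 1, -35, 1], [0, 0, 0, 7, 1, -48, 1], [0, 0, 0, 7, 1, -48, 1]])

```text
clock: 22.58
tcp_pos: [0.5604, -0.0673, 0.1529]
orientation: [0.078, -3.138, 0.002]
contact_force: [-1.2, -0.6, -2.5]
grip_width: 0.0154
gripper_force: 60.5
```

```bash
cat > kp.py <<'E'
from o import *
Rt=R.from_rotvec(o["orientation"]).as_matrix();k=o["tcp_pos"]+Rt@np.array([.005,.0008,.0415]);print("key foot",k*1000,"keyx az",np.degrees(np.arctan2(-Rt[1,0],-Rt[0,0])),"F",o["contact_force"],o["moment"])
E
python3 kp.py
```

```text
22.5833 [ 0.1913  0.3596 -0.2281  1.8574  0.1004  0.9379  1.5382] [ 0.5604 -0.0673  0.1529]
[[-0.9988 -0.0497 -0.0023]
 [-0.0497  0.9988 -0.0013]
 [ 0.0024 -0.0012 -1.    ]]
key foot [555.2215 -66.8023 111.4337] keyx az 2.8478836587313148 F [-1.2415 -0.5941 -2.5161] [-0.0176  0.0675 -0.0073]
```

Request:
servo_tool(commands=[[0, 0, 0.5, 3, 5, 0, 1], [0, 0, 0.5, 3, 5, 0, 1]])

```text
clock: 22.75
tcp_pos: [0.5669, -0.06, 0.1567]
orientation: [-0.096, 3.135, -0.001]
contact_force: [0.7, 0.5, -1.6]
grip_width: 0.0154
gripper_force: 60.7
```

```bash
python3 kp.py; python3 look.py w15; python3 kt.py w15.pkl
python3 - <<'E'
from h import *
o,im,dp,ci=pickle.load(open("w15.pkl","rb"))
for A,c,m in blobs(rng(im,10,24,110,60),40):
    v,u=np.nonzero(m);F=plane(np.c_[u,v],.094,ci,o)*1000;print(A,c,F.min(0),F.max(0))
E
```

```text
22.75 [ 0.183   0.3606 -0.2338  1.8463  0.1018  0.9413  1.5362] [ 0.5669 -0.06    0.1567]
[[-0.9981 -0.0613  0.0049]
 [-0.0613  0.9981 -0.0002]
 [-0.0049 -0.0005 -1.    ]]
key foot [562.0693 -59.4893 115.17  ] keyx az 3.5166528890684385 F [ 0.6791  0.4813 -1.6048] [ 0.0585 -0.0449 -0.0079]
22.75 [ 0.183   0.3606 -0.2338  1.8463  0.1018  0.9413  1.5362] [ 0.5669 -0.06    0.1567]
[[-0.9981 -0.0613  0.0049]
 [-0.0613  0.9981 -0.0002]
 [-0.0049 -0.0005 -1.    ]]
red tool 7802 [316.4436 313.6902] [[-14.0044  -7.1623 -67.1486]
 [ 12.3334   0.1846 -65.6671]
 [ 27.2734   7.7788 -35.7106]]
-30 27 x [25.8109 27.1403] y [-6.7252  7.265 ]
15 1696 x [-1.8658 22.7275] y [-15.9025  17.5598]
20 141 x [10.654  23.7981] y [-14.1884  16.3058]
25 244 x [-9.6825 23.7704] y [-16.5462  18.6832]
30 395 x [-10.4155  22.7849] y [-16.7738  18.834 ]
35 101 x [22.314  22.8506] y [-16.136   18.1205]
40 92 x [22.3961 22.9366] y [-15.8371  18.1125]
55 52 x [18.307  20.7801] y [-4.1133  1.7708]
60 431 x [17.752  26.1313] y [-13.1705  10.1957]
65 3256 x [-28.7045  33.343 ] y [-28.6185  29.2316]
70 61 x [-31.761   34.2375] y [-28.2986   2.5576]
532 [313.78571429 204.51879699] [540.72829642 -76.88718461  94.        ] [550.82136825 -48.42114863  94.        ]
395 [612.14683544 361.07594937] [631.23437699 144.4427465   94.        ] [667.66259863 170.48154755  94.        ]
457 [633.80087527 402.87089716] [657.78692736 173.35630631  94.        ] [697.90611324 191.73311217  94.        ]
```

Request:
servo_tool(commands=[[0, 0, 0, -1, -1, 0, 1], [0, 0, 0, -1, -1, 0, 1], [0, 0, 0, -1, -1, 0, 1], [0, 0, 0, -1, -1, 0, 1]])

```text
clock: 23.13
tcp_pos: [0.5651, -0.0612, 0.156]
orientation: [-0.096, 3.136, -0.001]
contact_force: [0.1, -0.0, -0.6]
grip_width: 0.0155
gripper_force: 60.7
```

```bash
python3 kp.py
python3 - <<'E'
from bench import r
for i in range(3): r.grab_frame("wrist");print(r.get_obs()["tcp_pos"]*1000)
E
```

```text
23.1333 [ 0.1847  0.3594 -0.2332  1.8499  0.1017  0.94    1.5382] [ 0.5651 -0.0612  0.156 ]
[[-0.9981 -0.0613  0.0037]
 [-0.0613  0.9981 -0.0006]
 [-0.0037 -0.0009 -1.    ]]
key foot [560.1812 -60.7583 114.4895] keyx az 3.512318641971366 F [ 0.1072 -0.023  -0.5894] [0.0362 0.0112 0.0443]
[565.0391329  -61.15192109 155.90799597]
[564.99982516 -61.09311126 155.82388784]
[564.97605339 -61.06626608 155.76925104]
```

Request:
servo_tool(commands=[[0, 0, 0, -1.6, -1.4, 0, 1], [0, 0, 0, -1.6, -1.4, -5, 1], [0, 0, 0, -1.6, -1.4, -7, 1], [0, 0, 0, -1.6, -1.4, -7, 1]])

```text
clock: 23.62
tcp_pos: [0.5627, -0.0625, 0.1478]
orientation: [-0.097, 3.138, -0.001]
contact_force: [-0.5, 0.2, -1.8]
grip_width: 0.0152
gripper_force: 60.7
```

```bash
python3 kp.py
```

```text
23.6167 [ 0.1862  0.3666 -0.2322  1.8609  0.1041  0.9241  1.5385] [ 0.5627 -0.0625  0.1478]
[[-0.9981 -0.0614  0.0017]
 [-0.0614  0.9981 -0.0004]
 [-0.0016 -0.0005 -1.    ]]
key foot [557.753  -62.0117 106.2525] keyx az 3.522367867981938 F [-0.46    0.2459 -1.7736] [-0.0071  0.0588 -0.0105]
```

Request:
servo_tool(commands=[[0, 0, 0, 0.5, -0.3, -4, 1], [0, 0, 0, 0.5, -0.3, -8, 1], [0, 0, 0, 0.5, -0.3, -10, 1], [0, 0, 0, 0.5, -0.3, -10, 1]])

```text
clock: 23.95
tcp_pos: [0.5637, -0.0627, 0.1381]
orientation: [-0.097, 3.138, -0.001]
contact_force: [0.0, 0.2, -2.1]
grip_width: 0.0155
gripper_force: 60.6
```

```bash
python3 kp.py
```

```text
23.95 [ 0.1848  0.379  -0.2308  1.8678  0.1085  0.9043  1.5353] [ 0.5637 -0.0627  0.1381]
[[-0.9981 -0.0616  0.0025]
 [-0.0616  0.9981 -0.0004]
 [-0.0025 -0.0005 -1.    ]]
key foot [558.7414 -62.1908  96.5903] keyx az 3.5338994426912214 F [ 0.0234  0.1738 -2.1201] [-0.0092 -0.0533  0.0415]
```

Request:
servo_tool(commands=[[0, 0, -6, 0, -0.5, -1, 1], [0, 0, -13, -0.2, -1, -1, 1], [0, 0, -20, -0.5, -1.6, -1, 1], [0, 0, -27, -0.8, -2.2, -1, 1], [0, 0, -35, -1.2, -2.8, -1, 1]])

```text
clock: 24.37
tcp_pos: [0.563, -0.066, 0.1378]
orientation: [0.838, 3.024, -0.003]
contact_force: [0.5, -1.3, -1.3]
grip_width: 0.0152
gripper_force: 60.6
```

Request:
servo_tool(commands=[[0, 0, -7, -0.5, -0.4, 0, 1], [0, 0, -14, -1, -0.8, 0, 1], [0, 0, -21, -1.6, -1.2, 0, 1], [0, 0, -28, -2.1, -1.4, 0, 1], [0, 0, -34, -2.6, -1.6, 0, 1]])

```text
clock: 24.78
tcp_pos: [0.5601, -0.068, 0.1378]
orientation: [1.686, 2.647, -0.005]
contact_force: [-0.0, -2.0, -2.1]
grip_width: 0.0153
gripper_force: 60.7
```

Request:
servo_tool(commands=[[0, 0, -4, -0.3, -0.1, 0, 1], [0, 0, -6, -0.5, -0.1, 0, 1], [0, 0, -6, -0.5, -0.1, 0, 1]])

```text
clock: 25.03
tcp_pos: [0.5595, -0.0681, 0.1377]
orientation: [1.816, 2.56, -0.005]
contact_force: [-1.6, -1.7, -0.2]
grip_width: 0.0154
gripper_force: 60.8
```

```bash
python3 kp.py
```

```text
25.0333 [-0.0243  0.3631  0.0399  1.8901 -0.0126  0.8883  0.3574] [ 0.5595 -0.0681  0.1377]
[[-0.3302  0.9439  0.0003]
 [ 0.9439  0.3302 -0.0044]
 [-0.0043 -0.0012 -1.    ]]
key foot [558.6145 -63.3307  96.1941] keyx az -70.71747528959135 F [-1.6088 -1.7359 -0.1581] [-0.6924  0.1444  0.0537]
```

Request:
servo_tool(commands=[[0, 0, -4, -0.3, 0, 0, 1], [0, 0, -8, -0.6, 0.1, 0, 1], [0, 0, -8, -0.6, 0.1, 0, 1], [0, 0, -8, -0.6, 0.1, 0, 1]])

```text
clock: 25.37
tcp_pos: [0.5593, -0.067, 0.1378]
orientation: [1.984, 2.433, -0.004]
contact_force: [0.2, -1.5, -0.9]
grip_width: 0.0152
gripper_force: 61.1
```

```bash
python3 kp.py
```

```text
25.3667 [-0.0474  0.3624  0.0669  1.8924 -0.026   0.8871  0.234 ] [ 0.5593 -0.067   0.1378]
[[-0.2011  0.9796  0.0005]
 [ 0.9796  0.2011 -0.0036]
 [-0.0036 -0.0002 -1.    ]]
key foot [559.0939 -62.0803  96.2369] keyx az -78.39767741152819 F [ 0.219  -1.5321 -0.9302] [-0.2984 -0.156   0.6735]
```

Request:
servo_tool(commands=[[0, 0, 4, 0.3, 0, 0, 1], [0, 0, 7, 0.5, -0.1, 0, 1], [0, 0, 7, 0.5, -0.1, 15, 1], [0, 0, 7, 0.5, 0, 40, 1], [0, 0, 7, 0.5, 0, 66, 1]])

```text
clock: 25.78
tcp_pos: [0.5584, -0.0668, 0.2034]
orientation: [-1.835, -2.549, 0.006]
contact_force: [0.0, 0.3, -1.6]
grip_width: 0.0154
gripper_force: 60.8
```

Request:
servo_tool(commands=[[0, 0, 7, 10, 5, 0, 1], [0, 0, 14, 20, 10, 0, 1], [0, 0, 21, 30, 15, 0, 1], [0, 0, 28, 40, 20, 0, 1], [0, 0, 35, 50, 25, 0, 1]])

```text
clock: 26.2
tcp_pos: [0.6097, -0.0416, 0.2036]
orientation: [0.975, 2.984, -0.002]
contact_force: [0.8, -0.2, -1.5]
grip_width: 0.0155
gripper_force: 60.8
```

Request:
servo_tool(commands=[[0, 0, 7, 10, 5, 0, 1], [0, 0, 14, 20, 10, 0, 1], [0, 0, 21, 30, 15, 0, 1], [0, 0, 28, 40, 20, 0, 1], [0, 0, 35, 50, 25, 0, 1]])

```text
clock: 26.62
tcp_pos: [0.6597, -0.0167, 0.2034]
orientation: [0.032, 3.139, 0.0]
contact_force: [0.3, 0.4, -1.8]
grip_width: 0.0153
gripper_force: 60.8
```

Request:
servo_tool(commands=[[0, 0, 7, 12, 7, 0, 1], [0, 0, 14, 20, 12, 0, 1], [0, 0, 17, 28, 17, 0, 1], [0, 0, 17, 28, 17, 0, 1], [0, 0, 17, 28, 17, 0, 1]])

```text
clock: 27.03
tcp_pos: [0.6872, 0.0001, 0.2031]
orientation: [-0.419, 3.111, 0.001]
contact_force: [-0.3, -0.8, -2.2]
grip_width: 0.0153
gripper_force: 60.8
```

```bash
python3 kp.py; python3 look.py w16; python3 bars.py w16.pkl
```

```text
27.0333 [ 0.0791  0.5069 -0.247   1.5066  0.1302  1.142   1.6465] [0.6872 0.0001 0.2031]
[[-0.9644 -0.2646  0.0021]
 [-0.2646  0.9644  0.0009]
 [-0.0023  0.0003 -1.    ]]
key foot [682.2182  -0.387  161.6061] keyx az 15.340749035564677 F [-0.253  -0.8217 -2.2008] [ 0.0223  0.0217 -0.0167]
27.0333 [ 0.0791  0.5069 -0.247   1.5066  0.1302  1.142   1.6465] [0.6872 0.0001 0.2031]
[[-0.9644 -0.2646  0.0021]
 [-0.2646  0.9644  0.0009]
 [-0.0023  0.0003 -1.    ]]
brass 1900 [277.6305  17.8379] ctr (559.6198120117188, -60.841514587402344) 17.812196731567383
 bar 459 [ 0.5596 -0.0608  0.104 ] ((559.2156372070312, -61.040306091308594), (7.60346794128418, 23.729108810424805), 25.171152114868164) zmax 0.10704334381708552
 pca 116.23126047250503
brass 550 [316.5327 203.8964] ctr (677.4423217773438, -2.3234095573425293) 15.49470043182373
 bar 75 [ 0.6763 -0.0025  0.1036] ((676.2576904296875, -2.645477771759033), (5.216114044189453, 6.357237815856934), 15.195196151733398) zmax 0.17963446586304346
 pca 112.21567664632659
brass 1571 [564.4812 296.4233] ctr (697.1456909179688, 213.8102264404297) 27.39238929748535
brass 521 [299.238  398.9463] ctr (838.4739990234375, 27.321502685546875) 17.223033905029297
```

```bash
python3 kt.py w16.pkl | head -6
python3 - <<'E'
from h import *
o,im,dp,ci=pickle.load(open("w16.pkl","rb"))
A,c,m=min(blobs(rng(im,10,24,110,60),300),key=lambda b:np.hypot(b[1][0]-316,b[1][1]-204))
v,u=np.nonzero(m);F=plane(np.c_[u,v],.096,ci,o)*1000
# outer arc: hull points farthest from robot side fit with known radius
h=cv2.convexHull(F[:,:2].astype(np.float32))[:,0]
from scipy.optimize import least_squares
k=h[(h-[683,0])@[-.96,-.27]>6]
s=least_squares(lambda c:np.hypot(*(k-c).T)-18,[683,0],loss="soft_l1");print(len(k),s.x,s.fun)
P=cloud(m,dp,ci,o);q=P[(P[:,2]>.1015)&(P[:,2]<.11)];print(q[:,:2].mean(0)*1000)
A,c,m=max(blobs(rng(im,0,5,130,40)|rng(im,174,180,130,40),100),key=lambda b:b[0])
P=cloud(m,dp,ci,o);P=P[P[:,2]>np.percentile(P[:,2],98)-.004];print("handle",cv2.minAreaRect(P[:,:2].astype(np.float32)*1000))
E
```

```text
red tool 7772 [316.3626 313.7272] [[-14.1791  -7.3013 -67.0159]
 [ 12.387    0.0657 -65.591 ]
 [ 27.2219   7.6074 -34.7473]]
-30 31 x [25.788  27.2628] y [-6.7165  7.4207]
15 1685 x [-2.1247 22.6926] y [-16.0081  17.4588]
20 137 x [ 6.6935 23.8389] y [-15.0791  15.9179]
10 [ 6.85196439e+02 -4.29893653e-01] [-0.2882417  -0.19191454 -0.05873927  0.15862008  0.0421405   0.11003301
  0.17145824  0.1113933  -0.16517531 -0.34061167]
[676.25369714  -2.53921857]
handle ((681.7041015625, -1.330535888671875), (43.639530181884766, 15.86527156829834), 15.30195140838623)
```

Request:
servo_tool(commands=[[0, 0, 0.9, 1.8, 0.2, -15, 1], [0, 0, 0.9, 1.8, 0.2, -35, 1], [0, 0, 0.9, 1.8, 0.2, -50, 1], [0, 0, 0.9, 1.8, 0.2, -54, 1], [0, 0, 0.9, 1.8, 0.2, -54, 1]])

```text
clock: 27.5
tcp_pos: [0.6878, -0.0006, 0.1483]
orientation: [-0.443, 3.11, -0.001]
contact_force: [0.7, 0.1, -1.9]
grip_width: 0.015
gripper_force: 60.8
```

Request:
servo_tool(commands=[[0, 0, 0, 0, 0, 0, 1], [0, 0, 0, 0, 0, 0, 1], [0, 0, 0, 0, 0, 0, 1]])

```text
clock: 27.75
tcp_pos: [0.6901, 0.0001, 0.1511]
orientation: [-0.443, 3.105, -0.001]
contact_force: [0.5, 0.4, -2.0]
grip_width: 0.0151
gripper_force: 60.8
```

```bash
python3 kp.py
```

```text
27.75 [ 0.0776  0.5547 -0.2451  1.5527  0.1486  1.0471  1.6485] [0.6901 0.0001 0.1511]
[[-0.9601 -0.2797  0.0055]
 [-0.2797  0.9601  0.0003]
 [-0.0053 -0.0012 -1.    ]]
key foot [685.2579  -0.5561 109.6034] keyx az 16.245461923709623 F [ 0.4953  0.3578 -2.0181] [-0.0358 -0.0437  0.0344]
```

Request:
servo_tool(commands=[[0, 0, 0, -1.2, 0.4, 0, 1], [0, 0, 0, -1.2, 0.4, -4, 1], [0, 0, 0, -1.2, 0.4, -8, 1], [0, 0, 0, -1.2, 0.4, -12, 1], [0, 0, 0, -1.2, 0.4, -14, 1]])

```text
clock: 28.17
tcp_pos: [0.6887, 0.0005, 0.1375]
orientation: [-0.443, 3.106, -0.001]
contact_force: [-6.6, 0.7, 23.3]
grip_width: 0.0153
gripper_force: 64.1
```

Request:
servo_tool(commands=[[0, 0, 0, 0, 0, 0, 1], [0, 0, 0, 0, 0, 0, 1]])

```text
clock: 28.33
tcp_pos: [0.6886, 0.0005, 0.1376]
orientation: [-0.443, 3.106, -0.001]
contact_force: [-2.6, 0.6, 11.5]
grip_width: 0.0156
gripper_force: 62.7
```

```bash
python3 kp.py
```

```text
28.3333 [ 0.0763  0.5657 -0.244   1.5672  0.1528  1.0228  1.6441] [0.6886 0.0005 0.1376]
[[-0.9601 -0.2798  0.0045]
 [-0.2798  0.9601  0.0001]
 [-0.0044 -0.0011 -1.    ]]
key foot [683.7151  -0.1091  96.0948] keyx az 16.24795458868263 F [-2.6092  0.5604 11.5229] [-0.2082  1.1641 -0.0211]
```

Request:
servo_tool(commands=[[0, 0, -6, 0, -0.5, 0.5, 1], [0, 0, -13, 0, -1.1, 0.5, 1], [0, 0, -20, -0.1, -1.7, 0.5, 1], [0, 0, -27, -0.3, -2.3, 0.5, 1], [0, 0, -35, -0.6, -3, 0.5, 1]])

```text
clock: 28.75
tcp_pos: [0.6891, -0.0025, 0.1377]
orientation: [0.497, 3.095, -0.001]
contact_force: [0.4, 0.2, 5.1]
grip_width: 0.0152
gripper_force: 62.0
```

Request:
servo_tool(commands=[[0, 0, -7, -0.3, -0.5, 0, 1], [0, 0, -14, -0.7, -1, 0, 1], [0, 0, -21, -1.1, -1.4, 0, 1], [0, 0, -28, -1.6, -1.8, 0, 1], [0, 0, -35, -2.1, -2.1, 0, 1]])

```text
clock: 29.17
tcp_pos: [0.6871, -0.0046, 0.1378]
orientation: [1.405, 2.803, -0.0]
contact_force: [0.5, -0.1, 5.1]
grip_width: 0.0157
gripper_force: 61.8
```

Request:
servo_tool(commands=[[0, 0, -7, -0.6, -0.2, 0, 1], [0, 0, -13, -1.1, -0.4, 0, 1], [0, 0, -18, -1.5, -0.5, 0, 1], [0, 0, -18, -1.5, -0.5, 0, 1]])

```text
clock: 29.5
tcp_pos: [0.6857, -0.0052, 0.1378]
orientation: [1.824, 2.55, -0.0]
contact_force: [1.2, 0.5, 6.5]
grip_width: 0.0151
gripper_force: 61.9
```

```bash
python3 kp.py
```

```text
29.5 [-0.163   0.5496  0.112   1.5946 -0.065   0.9969  0.2967] [ 0.6857 -0.0052  0.1378]
[[-0.323   0.9464  0.0046]
 [ 0.9464  0.323  -0.0035]
 [-0.0048  0.0032 -1.    ]]
key foot [685.0566  -0.3373  96.2488] keyx az -71.15429469855984 F [1.2233 0.5484 6.4832] [-0.0535 -0.203   0.0247]
```

Request:
servo_tool(commands=[[0, 0, -4, -0.3, 0, 0, 1], [0, 0, -8, -0.6, 0, 0, 1], [0, 0, -8, -0.6, 0, 0, 1], [0, 0, -8, -0.6, 0, 0, 1]])

```text
clock: 29.83
tcp_pos: [0.6851, -0.0051, 0.1377]
orientation: [1.991, 2.423, -0.001]
contact_force: [0.7, -0.5, 5.7]
grip_width: 0.0152
gripper_force: 62.4
```

```bash
python3 kp.py
```

```text
29.8333 [-0.1852  0.5502  0.1436  1.5974 -0.0843  0.9965  0.1785] [ 0.6851 -0.0051  0.1377]
[[-0.1942  0.981   0.004 ]
 [ 0.981   0.1942 -0.0039]
 [-0.0046  0.0032 -1.    ]]
key foot [685.1139  -0.171   96.2298] keyx az -78.80164655541313 F [ 0.7396 -0.4584  5.7352] [-0.1951 -0.1603  0.688 ]
```

Request:
servo_tool(commands=[[0, 0, 4, 0.3, 0, 0, 1], [0, 0, 7, 0.5, 0, 0, 1], [0, 0, 7, 0.5, 0, 15, 1], [0, 0, 7, 0.5, 0, 40, 1], [0, 0, 7, 0, 0, 75, 1]])

```text
clock: 30.25
tcp_pos: [0.6811, -0.005, 0.2084]
orientation: [-1.842, -2.541, 0.01]
contact_force: [1.2, -0.2, -1.7]
grip_width: 0.0151
gripper_force: 60.8
```

Request:
servo_tool(commands=[[0, 0, 0, -20, -30, 0, 1], [0, 0, 0, -42, -60, 0, 1], [0, 0, 0, -62, -90, 0, 1], [0, 0, 0, -62, -90, 0, 1]])

```text
clock: 30.58
tcp_pos: [0.6167, -0.1046, 0.2112]
orientation: [1.856, 2.531, -0.013]
contact_force: [-0.2, -2.1, -1.2]
grip_width: 0.0152
gripper_force: 60.8
```

```bash
python3 kp.py; python3 look.py w17; python3 bars.py w17.pkl; python3 kt.py w17.pkl|head -5
```

```text
30.5833 [-0.0515  0.3872  0.1526  1.6751 -0.0555  1.0858  0.4216] [ 0.6167 -0.1046  0.2112]
[[-0.3008  0.9537 -0.0026]
 [ 0.9537  0.3008 -0.0081]
 [-0.007  -0.0049 -1.    ]]
key foot [615.8928 -99.9446 169.6595] keyx az -72.49303967184441 F [-0.1667 -2.1063 -1.2367] [-0.144   0.0153 -0.0357]
30.5833 [-0.0515  0.3872  0.1526  1.6751 -0.0555  1.0858  0.4216] [ 0.6167 -0.1046  0.2112]
[[-0.3008  0.9537 -0.0026]
 [ 0.9537  0.3008 -0.0081]
 [-0.007  -0.0049 -1.    ]]
brass 2084 [453.3959 108.5576] ctr (684.3287353515625, 0.025683991611003876) 17.98468017578125
 bar 365 [ 0.6835 -0.0003  0.1039] ((684.0927734375, -0.3709983825683594), (7.633439064025879, 23.601961135864258), 25.550235748291016) zmax 0.10654000418599785
 pca 115.7607914615351
brass 1994 [257.2482 138.5662] ctr (559.0248413085938, -61.25027847290039) 17.957197189331055
 bar 353 [ 0.5588 -0.0614  0.1039] ((558.6116333007812, -61.716461181640625), (7.172100067138672, 24.173118591308594), 26.121843338012695) zmax 0.10650989257127891
 pca 116.85021990361233
brass 1597 [619.0344 146.5266] ctr (813.1301879882812, 11.301959037780762) 21.398351669311523
red tool 7745 [316.2986 313.6092] [[-13.2288  -6.8286 -67.0872]
 [ 13.0735   0.5045 -65.6697]
 [ 27.8765   8.0002 -35.89  ]]
-30 29 x [26.876  27.8083] y [-5.9316  7.2759]
15 1688 x [-1.2923 23.3208] y [-15.5831  17.8437]
```

Request:
servo_tool(commands=[[0, 0, 0, -22, -32, 0, 1], [0, 0, 0, -44, -64, 0, 1], [0, 0, 0, -66, -96, 0, 1], [0.2, 0, 0, -90, -128, -10, 1], [0.4, -0.1, 0, -112, -160, -25, 1]])

```text
clock: 31.05
tcp_pos: [0.5098, -0.256, 0.1871]
orientation: [1.841, 2.543, 0.009]
contact_force: [0.7, -1.1, -2.0]
grip_width: 0.0156
gripper_force: 60.8
```

Request:
servo_tool(commands=[[0, 0, 0, -22, -32, -35, 1], [0, 0, 0, -46, -64, -70, 1], [0, 0, 0, -48, -66, -105, 1], [0, 0, 0, -48, -66, -125, 1], [0, 0, 0, -48, -66, -125, 1]])

```text
clock: 31.47
tcp_pos: [0.4564, -0.3196, 0.0553]
orientation: [-1.84, -2.532, -0.004]
contact_force: [-0.9, 1.4, -0.9]
grip_width: 0.0154
gripper_force: 60.6
```

Request:
servo_tool(commands=[[0, 0, 0, 0, 0, 0, 1], [0, 0, 0, 0, 0, 0, 1]])

```text
clock: 31.63
tcp_pos: [0.4635, -0.3206, 0.0625]
orientation: [1.841, 2.544, 0.008]
contact_force: [0.4, 0.9, -0.7]
grip_width: 0.0154
gripper_force: 60.7
```

```bash
python3 kp.py
```

```text
31.6333 [ 0.3425  0.4704  0.1983  1.953  -0.142   0.7292  0.9435] [ 0.4635 -0.3206  0.0625]
[[-0.3124  0.9499  0.0042]
 [ 0.9499  0.3124  0.0034]
 [ 0.0019  0.0051 -1.    ]]
key foot [ 462.8584 -315.4967   21.0424] keyx az -71.79347231344077 F [ 0.3731  0.8989 -0.7262] [ 0.006   0.0001 -0.0432]
```

Request:
servo_tool(commands=[[-0.1, 0.1, 0, -3, -4, -4, 1], [-0.1, 0.1, 0, -5, -8, -9, 1], [-0.1, 0.1, 0, -5, -8, -13, 1], [-0.1, 0.1, 0, -5, -8, -15, 1], [-0.1, 0.1, 0, -5, -8, -16, 1]])

```text
clock: 32.05
tcp_pos: [0.4566, -0.3293, 0.0457]
orientation: [-1.844, -2.543, -0.003]
contact_force: [-3.8, 1.0, 13.7]
grip_width: 0.0152
gripper_force: 63.1
```

Request:
servo_tool(commands=[[0, 0, 0, 0, 0, -0.5, 1], [0, 0, 0, 0, 0, -1, 1]])

```text
clock: 32.22
tcp_pos: [0.4567, -0.3294, 0.0457]
orientation: [-1.844, -2.543, -0.004]
contact_force: [-3.5, 2.4, 17.5]
grip_width: 0.0154
gripper_force: 63.8
```

```bash
python3 kp.py
```

```text
32.2167 [ 0.3633  0.4963  0.1952  1.9612 -0.1479  0.6975  0.965 ] [ 0.4567 -0.3294  0.0457]
[[-0.3106  0.9505  0.0011]
 [ 0.9505  0.3106  0.002 ]
 [ 0.0016  0.0016 -1.    ]]
key foot [ 455.9542 -324.3077    4.2258] keyx az -71.90282225380543 F [-3.5106  2.4192 17.4542] [ 0.6563  1.367  -0.1436]
```

On the tray floor; release and rise straight.

Request:
servo_tool(commands=[[0, 0, 0, 0, 0, 1, 0.8], [0, 0, 0, 0, 0, 1, 0.5], [0, 0, 0, 0, 0, 1, 0.3], [0, 0, 0, 0, 0, 1, 0.3], [0, 0, 0, 0, 0, 1, 0.3]])

```text
clock: 32.63
tcp_pos: [0.4563, -0.329, 0.045]
orientation: [-1.844, -2.542, -0.003]
contact_force: [0.1, 0.0, 0.7]
grip_width: 0.0598
gripper_force: 0.0
```

Request:
servo_tool(commands=[[0, 0, 0, 0, 0, 20, 0.3], [0, 0, 0, 0, 0, 50, 0.3], [0, 0, 0, 0, 0, 90, 0.3], [0, 0, 0, 0, 0, 130, 0.3], [0, 0, 0, 0, 0, 150, 0.3]])

```text
clock: 33.05
tcp_pos: [0.4578, -0.3305, 0.1998]
orientation: [1.842, 2.539, 0.004]
contact_force: [0.6, -0.8, -0.5]
grip_width: 0.0599
gripper_force: 0.0
```

Request:
servo_tool(commands=[[0, 0, 0, 0, 0, 10, 0.3], [0, 0, 0, 0, 0, 10, 0.3]])

```text
clock: 33.22
tcp_pos: [0.4575, -0.3299, 0.2073]
orientation: [1.842, 2.541, 0.004]
contact_force: [0.8, 0.6, -0.1]
grip_width: 0.06
gripper_force: 0.0
```

```bash
python3 look.py w18; python3 key.py w18.pkl
python3 - <<'E'
from bench import r
from h import *
np.set_printoptions(precision=4,suppress=True)
for n in("scene","side"):
    im,dp=r.grab_frame(n);ci=r.camera_info(n)
    P=cloud(np.ones((480,640),bool),dp,ci)
    s=(np.hypot(*(P[:,:2]-(.521,.381)).T)<.05)&(abs(P[:,2]-.077)<.004);print(n,"cup rim",s.sum(),circ(P[s]))
    for A,c,m in blobs(rng(im,12,22,120,120),60): print(" brass",A,c,np.median(cloud(m,dp,ci),0))
print(r.get_obs()["clock"])
E
```

```text
33.2167 [ 0.3167  0.2872  0.2439  1.8334 -0.0828  1.0271  0.9096] [ 0.4575 -0.3299  0.2073]
[[-0.3107  0.9505  0.0042]
 [ 0.9505  0.3107  0.0002]
 [-0.0011  0.004  -1.    ]]
red 1287 [315.5781 212.3302] ztop 0.11314917405070467 1170 ((455.4358825683594, -322.10552978515625), (14.9099760055542, 41.76845169067383), 17.730457305908203)
tray 997 ((455.63238525390625, -326.0809020996094), (118.23487854003906, 118.16815185546875), 88.96710968017578)
foot 480 ((456.0013122558594, -323.15692138671875), 18.42094612121582)
scene cup rim 212 (array([0.5231, 0.3798]), np.float64(0.03314849148722999))
 brass 138 [290.2174 252.442 ] [ 0.5615 -0.06    0.0952]
 brass 174 [267.6782 297.2356] [ 0.6863 -0.0001  0.0955]
side cup rim 211 (array([0.5209, 0.3808]), np.float64(0.03338029260543641))
 brass 123 [287.9919 222.1789] [ 0.5581 -0.0597  0.099 ]
 brass 133 [229.5489 232.797 ] [0.683  0.0012 0.0989]
 brass 155 [154.4258 246.4903] [0.8627 0.0444 0.0597]
 brass 171 [181.4211 341.5965] [0.7005 0.2772 0.0595]
33.3667
```

Key stands upright in the tray, the cup is on its mat, both screws are home and the cover is shut. Handing in.

```bash
python3 -c "
from bench import r
print(r.hand_in())"
```

```text
the job is handed in; nothing more can be done
None
```

I handed the job in at about 33 s of the 72 s limit; by my camera checks everything is as asked, but the hand-in gave no verdict: six balls were in the pot before I shut the cover, the empty cup is upright on its mat, both screws are home, and the key stands in its white tray.

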